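# Close and lock the sticking cover of a tube chiller

## Task

Shut the glazed sliding cover of the bench-top tube chiller and lock it. The cover sticks, and jams if one end gets ahead of the other, so work it along with light pushes on its two end pulls in turn, without gripping it or forcing it when it binds, until both ends are home against the end stop. Then press the locking pin all the way down, and leave the other things on the bench where they are.

Things in the scene. Friction and masses are not known exactly. Their poses are not given: they have to be found in the camera images.
- chiller: White bench-top tube chiller fixed to the bench, 315 mm deep (x, away from the operator, -150 to +165), 420 wide (y), flat top 89 mm high; origin on its underside, mid-width, z up. The near part of the top (x < -15 mm) is the console deck; beyond it lies a shallow well with tube blocks. The end stop across the far side is adjustable: its rubber bumps stand at x = +110 to +130 mm, different each time.
- cover: Glazed, aluminium-framed sliding cover, 150 mm (x) by 360 (y) by 8 thick, 0.5 to 0.9 kg, top 83 mm above the bench; origin at the centre of its underside. It runs in two side channels, cannot be lifted out, and slides along the chiller's +x from under the console deck to shut. It cracks if the fingers load it or its pulls with over 25 N in all, pushing or squeezing; a knock counts, so creep up to it.
- pull_left (a point): Centre of the left pull (cover's +y end): a smooth black upright block on the cover, 14 mm thick (x), 40 wide (y), 22 high, its top 105 mm above the bench. Push on its near face, 7 mm on the -x side of this point; behind it is clear space down to the cover and, nearer, the 89 mm high console deck. In the cover's frame x = +30, y = +140 mm.
- pull_right (a point): Centre of the right pull (cover's -y end, x = +30, y = -140 mm), the same block. The track sticks: pushing one end along takes 3 to 7 N, the other end stays put. Once one end is some 4 to 9 mm ahead (side play differs each time) the cover wedges and that end stops dead; pushing up the other end frees it, and it goes on until it is as far ahead itself.
- lock_pin (a joint): Travel in m of the upright locking pin: 0 up, 0.012 fully down, about 4 N of friction, stays put. It stands mid-width (chiller y = 0), 25 mm nearer than the bump faces, in a bridge on the end stop (56 mm wide, top 102 mm high, reaching 38 mm nearer than the bumps); round black head 22 mm wide, top 132 mm above the bench when up. Pressed before the cover is home, it bars its way.
- slot (a point): Centre of the slot in the middle of the cover's leading frame bar, 12 mm long (x) by 18 (y), at the cover's top face, 50 mm ahead of the cover's origin and 25 mm behind the leading edge. The pin's 7 mm shaft enters it only with the cover home, when the slot lies right under the pin. Home is 30 to 65 mm from the start: both ends against the bumps, which yield 1 mm per 6 N, up to 3 mm.
- jar: Lidded glass jar, 80 mm in diameter, 120 mm tall; origin under its centre. To be left alone.
- tip_box: Pipette tip box, 85 x 125 x 70 mm, origin under its centre. To be left alone.
- tube_rack: Flat rack of micro tubes, 100 x 220 x 40 mm, origin under its centre. To be left alone.

How it is judged:
On the way, in this order (a step that is already met when the one before it is completed fails the run):
1. the cover has come over the well and lies square in its track (x of each of pull_left, pull_right in the frame of chiller above 0.0595 m and angle between the x axis of cover and the x axis of chiller, either way round below 0.01 rad), for 0.2 s.
2. the locking pin is pressed down through the slot of the cover (value of joint lock_pin above 0.0105 m), for 0.2 s.
At the end, for the whole second after the job is handed in: The cover is shut against the end stop and square (within 0.01 rad, pulls beyond x = 59.5 mm in the chiller's frame), the pin is at least 10.5 mm down through its slot, the cover is at rest, and the jar, tip box and tube rack were never moved by more than 20 mm (all of step 1 and value of joint lock_pin above 0.0105 m and linear speed of cover below 0.01 m/s); the robot touches nothing.
It fails at once if the fingers load the cover with more than 25 N, pushing or squeezing (contact force between the fingers and cover above 25 N).
It fails at once if the jar is moved by more than 20 mm (distance of jar from where it was at the start of the episode above 0.02 m).
It fails at once if the tip box is moved by more than 20 mm (distance of tip_box from where it was at the start of the episode above 0.02 m).
It fails at once if the tube rack is moved by more than 20 mm (distance of tube_rack from where it was at the start of the episode above 0.02 m).
It also fails if it takes over 72 s, if anything falls off the work surface, if the arm or the gripper's body presses on something with over 40 N, if the wrist force passes 120 N, or if a joint passes its speed limit or range.

## Robot

A 7-joint arm with a two-finger parallel gripper is mounted at the origin on the work surface. World frame = base frame: x ahead of the robot, y to its left, z up, the work surface at z = 0. Lengths are in m, angles in rad, forces in N, time in s.
With the tool pointing down it reaches from about 0.425 to 0.875 m from the base axis. Payload 4.7 kg.
Tool frame: the origin (TCP) lies at the very end of the fingers, on their centre line; the grasp point (between the pads) lies 19 mm behind it; z points along the fingers, y is the line along which they close (so a half turn about z gives the same grasp; the last joint's range is limited). The gripper opens to 87 mm and grips with 3 to 60 N. Pads are 19 mm wide; open, the fingers measure 117 mm over their backs; the gripper's body (75 mm by 190 mm) begins 51 mm behind the grasp point.
Start: joints at [-1.113, 0.321, -0.07, 1.45, 0.023, 1.371, -0.057], TCP at [0.279, 0.587, 0.223] pointing down, gripper open.
Joint ranges: [-2.86, 2.86], [-0.3, 2.09], [-1.38, 1.24], [0.06, 2.45], [-1.56, 4.7], [0.09, 2.05], [-2.69, 2.69]. Speed limits (rad/s): [2.57, 2.57, 3.14, 3.14, 3.14, 3.14, 3.14].

## Interface

Orientations are given as a rotation vector (axis times angle).
In Python, from bench import ctrl, vision gives the robot as it stands.
- The arm moves only by the tool jog_arm, never from a script. Its argument "increments" is a list of rows, each an object of numbers: "tx", "ty", "tz": the shift along the tool's x, y, z in mm; "wx", "wy", "wz": the turn, a rotation vector about the tool's x, y, z in rad; "gripper": the opening, from 0 (shut) to 1 (fully open). In form: [{"tx": .., "ty": .., "tz": .., "wx": .., "wy": .., "wz": .., "gripper": ..}, ...]. A call has exactly 5 rows; each row is the pose to reach, as a shift and turn from the pose commanded when the call began, along the tool's axes at that moment; what a row does not reach only later rows make up. A row lasts 1/12 s, in which the tool goes at most 41.7 mm and 7.16 degrees, less where a joint would pass 70% of its speed; a pose out of reach is approached as far as the arm can. A call with a gripper value outside its range is refused whole. The fingers move at their own pace and stop on an object; "grip_force" is the grip in N (left out, the last holds). Time passes only in rows, so rows that repeat a pose let the fingers close, or fill a call up. It gives the time, the measured TCP pose, the force, the opening and the grip force at its end, in the units of the state.
- ctrl.get_state(): the state, without advancing time (a new reading comes with each control period).
- vision.get_image(name): name is "side" or "top" or "wrist"; returns a dict with "color" (480x640x3 uint8, blue, green, red), "fx", "fy", "cx", "cy" (pixels), "extrinsics" (4x4, takes a point from world to camera coordinates). Camera axes: x right, y down, z forward; pixel columns grow to the right and rows downward; lengths in m; the calibration is good to about 2 mm. The wrist camera is an equidistant fisheye: a pixel r from the principal point sees the ray r / f radians off the axis. A picture is of the moment at which its call begins. There is no depth.
- ctrl.close_job(): hands the job in; it is judged then, once.
Trained networks look in the newest picture that a camera, given by its name, has taken for a name from the list of things; names that differ only in an ending like _2 or _b are one class to them, and where a whole thing is asked for, a point or a joint stands for the part that bears it (a point fixed in the world has none). Each returns a list of dicts, best first, with "conf" (0 to 1); they miss things now and then, are a little off and sometimes report something else, mostly with a low value. They report only what shows in the picture. A call takes as long as a camera call.
- vision.spot_in(camera, thing): "bbox" ([left, top, right, bottom] in pixels, round what is visible of it).
The state is a dict: "time": time; "joint_positions": joint angles; "qd": joint speeds; "joint_torque": joint torques, N m; "position": TCP position; "tool_rot": TCP orientation; "ft_force": force on the tool from outside, world axes, zero at the start; "torque": the same for the moment, N m; "grip_width": opening from 0.0 (shut) to 1.0 (fully open); "grip_force": force on a finger pad.
Only numpy, scipy, OpenCV 4.12 (cv2) and the standard library are available. Lean on these libraries where they do the work, as an engineer would, in place of code of your own. Each camera call takes 0.05 s, during which the arm holds its last target. There are 200 camera calls.

## Working session

There is one attempt and no reset: what is moved stays moved. The work goes in short steps, Python scripts to look and compute and a tool call to move; the robot and the scene stay as the last step left them, time stands still between calls to the robot, and variables do not carry over. Pictures are saved under pics/ and viewed, at most 10 in all, crops included, and the job is handed in when it is done.

Besides the shell and the picture viewer there is one more tool, called after "Call:" by a JSON object that holds its "name" and its "arguments". jog_arm: Moves the arm, as the interface text tells. Its arguments: {"type":"object","properties":{"increments":{"type":"array"},"grip_force":{"type":"number"}},"required":["increments"]}

```bash
mkdir -p pics; cat > h.py <<'E'
import numpy as np, cv2
from bench import ctrl, vision
def shot(n,f):
    d=vision.get_image(n); cv2.imwrite('pics/'+f,d['color']); return d
def ray(d,u,v):
    E=np.array(d['extrinsics']);R=E[:3,:3];o=-R.T@E[:3,3]
    return o,R.T@np.array([(u-d['cx'])/d['fx'],(v-d['cy'])/d['fy'],1])
def atz(d,u,v,z):
    o,r=ray(d,u,v); return (o+r*(z-o[2])/r[2])
E
python3 - <<'E'
from h import *
d=shot('top','t0.png'); e=shot('side','s0.png')
for n in ['chiller','cover','pull_left','pull_right','lock_pin','slot','jar','tip_box','tube_rack']:
    for c in ['top','side']:
        print(n,c,[(np.round(k['bbox']),round(k['conf'],2)) for k in vision.spot_in(c,n)[:3]])
for c in (d,e): print(c['fx'],c['cx'],c['cy'],np.round(c['extrinsics'],3).tolist())
s=ctrl.get_state(); print(s['time'],s['tool_rot'],s['position'],s['ft_force'])
E
```

```text
chiller top [(array([220., 159., 416., 315.]), 0.55)]
chiller side [(array([255., 171., 424., 337.]), 0.6)]
cover top [(array([246., 197., 393., 255.]), 0.77)]
cover side [(array([308., 186., 379., 290.]), 0.84)]
pull_left top [(array([245., 198., 396., 256.]), 0.66)]
pull_left side [(array([308., 189., 382., 291.]), 0.62)]
pull_right top [(array([244., 196., 397., 250.]), 0.87), (array([220., 155., 416., 314.]), 0.5)]
pull_right side [(array([308., 189., 387., 289.]), 0.68)]
lock_pin top [(array([318., 184., 331., 198.]), 0.65)]
lock_pin side [(array([365., 212., 376., 221.]), 0.63)]
slot top [(array([244., 194., 393., 253.]), 0.9), (array([217., 154., 414., 314.]), 0.24)]
slot side [(array([309., 191., 379., 290.]), 0.63)]
jar top [(array([119., 271., 169., 304.]), 0.87)]
jar side [(array([221., 141., 246., 186.]), 0.74), (array([311., 190., 382., 290.]), 0.57)]
tip_box top [(array([117., 177., 180., 222.]), 0.87)]
tip_box side [(array([278., 128., 315., 171.]), 0.96)]
tube_rack top [(array([460., 197., 558., 260.]), 0.67)]
tube_rack side [(array([385., 352., 496., 454.]), 0.57)]
467.91762417815596 322.96399072105555 239.1249482174889 [[0.02, -1.0, 0.01, -0.031], [-0.996, -0.021, -0.084, 0.521], [0.084, -0.009, -0.996, 1.126], [0.0, 0.0, 0.0, 1.0]]
546.8402907212028 323.5049418882818 239.1446331390409 [[0.898, -0.44, 0.001, -0.455], [-0.339, -0.692, -0.638, 0.221], [0.281, 0.572, -0.77, 1.326], [0.0, 0.0, 0.0, 1.0]]
1.0 [6.91365685e-01 3.06450910e+00 1.43175206e-04] [0.279121   0.58703386 0.22261041] [ 1.08560634 -1.19807828 -0.07472839]
```

View pics/t0.png

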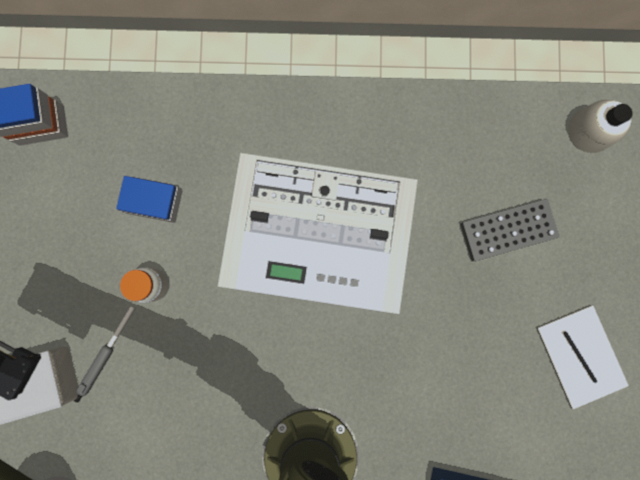

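View pics/s0.png

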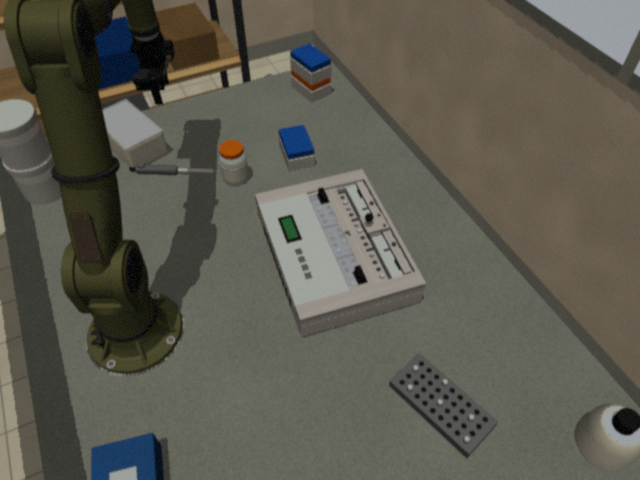

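The top view shows the chiller's corners near (241,153), (417,180), (400,313) and (219,286). The pulls are near (259,217) and (379,234), and the pin is near (324,190). The side view agrees. Next I'll enlarge this region.

```bash
python3 - <<'E'
from h import *
im=cv2.imread('pics/t0.png')[145:325,210:425]
cv2.imwrite('pics/t0c.png',cv2.resize(im,None,fx=3.3,fy=3.3,interpolation=cv2.INTER_CUBIC))
d=vision.get_image('top')
full=d['color']
# dark blobs
g=cv2.cvtColor(full,cv2.COLOR_BGR2GRAY)
for nm,(a,b,c,e) in dict(L=(245,205,275,229),R=(364,222,394,246),pin=(314,180,336,202)).items():
    m=(g[b:e,a:c]<60).astype(np.uint8); n,l,st,ce=cv2.connectedComponentsWithStats(m); k=1+np.argmax(st[1:,4])
    u,v=ce[k]+[a,b]; z=.132 if nm=='pin' else .105
    print(nm,st[k],u,v,atz(d,u,v,z).round(4))
for u,v in [(241,153.5),(417,180),(400,313),(219,286)]: print(atz(d,u,v,.089).round(4))
E
```

```text
L [ 6  7 17  9 92] 258.5652173913044 216.26086956521738 [0.5642 0.1282 0.105 ]
R [ 7 12 16  5 39] 378.0 236.5897435897436 [ 0.5234 -0.1451  0.105 ]
pin [ 7  7  7  8 33] 323.969696969697 189.45454545454547 [ 0.6242 -0.0195  0.132 ]
[0.7135 0.1761 0.089 ]
[ 0.6597 -0.2371  0.089 ]
[ 0.3507 -0.1992  0.089 ]
[0.4038 0.2155 0.089 ]
```

View pics/t0c.png

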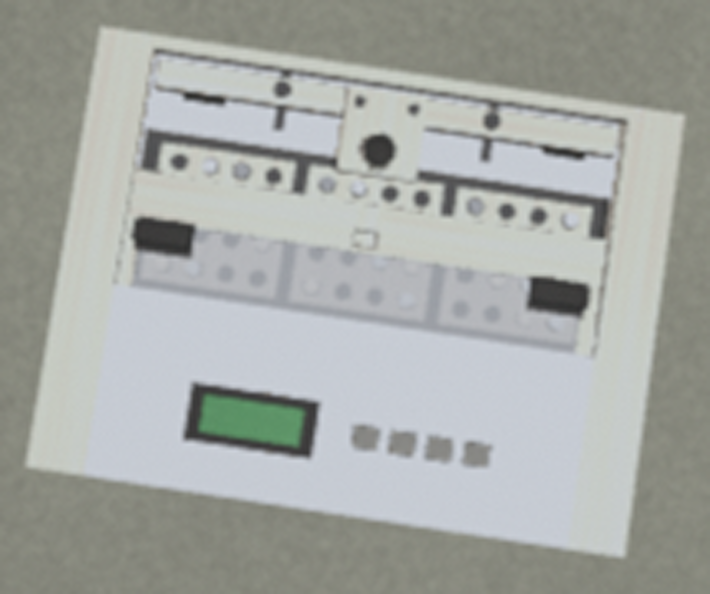

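The crop shows the left pull near pixel (260,216), the right pull near (379,234) and the pin near (325,191). That puts the chiller origin at about (0.5245, -0.0102) with yaw -0.127. The pulls are at chiller x≈22 mm and the pin at x≈98 mm.

```bash
cat >> h.py <<'E'
from scipy.spatial.transform import Rotation as Ro
O=np.array([.5245,-.0102,0]);YAW=-.127
C=Ro.from_euler('z',YAW)
RT=C*Ro.from_matrix(np.diag([-1.,1,-1]))   # tool x = -chiller x, y = +y, down
def goal(x,y,z):
    s=ctrl.get_state();R0=Ro.from_rotvec(s['tool_rot']);p=np.array(s['position'])
    w=O+C.apply([x/1e3,y/1e3,z/1e3])
    print('t',(R0.inv().apply(w-p)*1e3).round(1),'w',(R0.inv()*RT).as_rotvec().round(4),'at',(C.inv().apply(p-O)*1e3).round(1),'t',s['time'],'F',C.inv().apply(s['ft_force']).round(1))
E
python3 -c "
from h import *
goal(-1,140,205);goal(-1,140,125)"
```

```text
t [-433.5 -301.3   17.6] w [ 1.000e-04  1.000e-04 -3.168e-01] at [-319.   561.4  222.6] t 1.05 F [ 0.7 -0.6 -0.3]
t [-433.5 -301.3   97.6] w [ 1.000e-04  1.000e-04 -3.168e-01] at [-319.   561.4  222.6] t 1.05 F [ 0.7 -0.6 -0.3]
```

Call:
{"name": "jog_arm", "arguments": {"increments": [{"tx": -34,"ty": -24,"tz": 2,"wz": -0.063,"gripper": 0},{"tx": -68,"ty": -47,"tz": 4,"wz": -0.126,"gripper": 0},{"tx": -102,"ty": -71,"tz": 6,"wz": -0.19,"gripper": 0},{"tx": -136,"ty": -94,"tz": 8,"wz": -0.253,"gripper": 0},{"tx": -170,"ty": -118,"tz": 8,"wz": -0.317,"gripper": 0}]}}

```text
validation failed for argument at $.in...
```

```bash
python3 -c "
from h import *
goal(-1,140,205);goal(-1,140,125)"
```

```text
t [-433.5 -301.3   17.6] w [ 1.000e-04  1.000e-04 -3.168e-01] at [-319.   561.4  222.6] t 1.05 F [ 0.7 -0.6 -0.3]
t [-433.5 -301.3   97.6] w [ 1.000e-04  1.000e-04 -3.168e-01] at [-319.   561.4  222.6] t 1.05 F [ 0.7 -0.6 -0.3]
```

Call:
{"name": "jog_arm", "arguments": {"increments": [{"tx": -34,"ty": -24,"tz": 2,"wx": 0,"wy": 0,"wz": -0.063,"gripper": 0},{"tx": -68,"ty": -47,"tz": 4,"wx": 0,"wy": 0,"wz": -0.126,"gripper": 0},{"tx": -102,"ty": -71,"tz": 6,"wx": 0,"wy": 0,"wz": -0.19,"gripper": 0},{"tx": -136,"ty": -94,"tz": 8,"wx": 0,"wy": 0,"wz": -0.253,"gripper": 0},{"tx": -170,"ty": -118,"tz": 8,"wx": 0,"wy": 0,"wz": -0.317,"gripper": 0}]}}

```text
time: 1.47
position: [0.3826, 0.4056, 0.2143]
tool_rot: [0.194, 3.136, -0.0]
ft_force: [1.7, 1.0, 0.2]
grip_width: 0.707
grip_force: 0.0
```

```bash
python3 -c "
from h import *
goal(-1,140,205);goal(-1,140,125)"
```

```text
t [-191.5 -255.2    9.3] w [-0.      0.      0.0037] at [-193.5  394.5  214.3] t 1.4667 F [1.6 1.2 0.2]
t [-191.5 -255.2   89.3] w [-0.      0.      0.0037] at [-193.5  394.5  214.3] t 1.4667 F [1.6 1.2 0.2]
```

Call:
{"name": "jog_arm", "arguments": {"increments": [{"tx": -22,"ty": -30,"tz": 0,"wx": 0,"wy": 0,"wz": 0,"gripper": 0},{"tx": -46,"ty": -62,"tz": 0,"wx": 0,"wy": 0,"wz": 0,"gripper": 0},{"tx": -69,"ty": -93,"tz": 0,"wx": 0,"wy": 0,"wz": 0,"gripper": 0},{"tx": -93,"ty": -124,"tz": 0,"wx": 0,"wy": 0,"wz": 0,"gripper": 0},{"tx": -116,"ty": -155,"tz": 0,"wx": 0,"wy": 0,"wz": 0,"gripper": 0}]}}

```text
time: 1.88
position: [0.4783, 0.2372, 0.215]
tool_rot: [0.199, 3.134, 0.001]
ft_force: [1.4, 0.7, -0.2]
grip_width: 0.327
grip_force: 0.0
```

Call:
{"name": "jog_arm", "arguments": {"increments": [{"tx": -22,"ty": -30,"tz": 15,"wx": 0,"wy": 0,"wz": 0,"gripper": 0},{"tx": -44,"ty": -60,"tz": 35,"wx": 0,"wy": 0,"wz": 0,"gripper": 0},{"tx": -60,"ty": -88,"tz": 55,"wx": 0,"wy": 0,"wz": 0,"gripper": 0},{"tx": -64,"ty": -92,"tz": 80,"wx": 0,"wy": 0,"wz": 0,"gripper": 0},{"tx": -64,"ty": -92,"tz": 80,"wx": 0,"wy": 0,"wz": 0,"gripper": 0}]}}

```text
time: 2.3
position: [0.5275, 0.1352, 0.1302]
tool_rot: [-0.208, -3.128, 0.006]
ft_force: [-1.7, 0.1, -1.0]
grip_width: 0.018
grip_force: 0.0
```

```bash
python3 -c "
from h import *
goal(-1,140,94)
shot('wrist','w1.png');goal(-1,140,94)"
```

```text
t [-14.7  -4.4  36.1] w [-0.0045 -0.0061 -0.0058] at [-15.5 144.6 130.2] t 2.3 F [-1.7 -0.1 -1. ]
t [-14.8  -7.4  38.3] w [-0.0022 -0.0046 -0.0025] at [-15.6 147.5 132.4] t 2.35 F [-0.2  1.2  0.6]
```

View pics/w1.png

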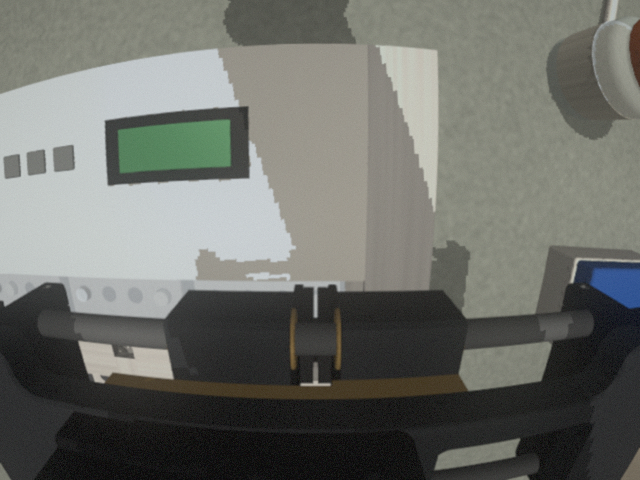

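The wrist view shows only the deck and the fingers; the pull is hidden behind the gripper. I'll go down to 94 mm just behind the left pull.

Call:
{"name": "jog_arm", "arguments": {"increments": [{"tx": -7,"ty": -3,"tz": 10,"wx": 0,"wy": 0,"wz": 0,"gripper": 0},{"tx": -14,"ty": -7,"tz": 20,"wx": 0,"wy": 0,"wz": 0,"gripper": 0},{"tx": -14,"ty": -7,"tz": 30,"wx": 0,"wy": 0,"wz": 0,"gripper": 0},{"tx": -14,"ty": -7,"tz": 36,"wx": 0,"wy": 0,"wz": 0,"gripper": 0},{"tx": -14,"ty": -7,"tz": 36,"wx": 0,"wy": 0,"wz": 0,"gripper": 0}]}}

```text
time: 2.77
position: [0.5411, 0.1314, 0.0969]
tool_rot: [-0.197, -3.133, 0.001]
ft_force: [-0.1, 0.3, 0.8]
grip_width: 0.006
grip_force: 0.0
```

```bash
python3 -c "
from h import *
goal(-1,140,94)
for i in range(2): vision.get_image('top');goal(-1,140,94)"
```

```text
t [-0.5 -2.5  2.9] w [-0.0011 -0.0027  0.0012] at [ -1.5 142.5  96.9] t 2.7667 F [-0.1  0.3  0.8]
t [-0.1 -2.7  3.7] w [-0.0006 -0.0017  0.0011] at [ -1.1 142.7  97.7] t 2.8167 F [-0.1 -0.8  0.1]
t [ 0.4 -2.8  4.4] w [-0.     -0.0006  0.001 ] at [ -0.6 142.8  98.4] t 2.8667 F [-1.3 -0.3  0.3]
```

Call:
{"name": "jog_arm", "arguments": {"increments": [{"tx": 0,"ty": -2,"tz": 4,"wx": 0,"wy": 0,"wz": 0,"gripper": 0},{"tx": -1,"ty": -2.5,"tz": 4,"wx": 0,"wy": 0,"wz": 0,"gripper": 0},{"tx": -2,"ty": -2.5,"tz": 4,"wx": 0,"wy": 0,"wz": 0,"gripper": 0},{"tx": -3,"ty": -2.5,"tz": 4,"wx": 0,"wy": 0,"wz": 0,"gripper": 0},{"tx": -4,"ty": -2.5,"tz": 4,"wx": 0,"wy": 0,"wz": 0,"gripper": 0}]}}

```text
time: 3.28
position: [0.5463, 0.128, 0.0949]
tool_rot: [0.199, 3.135, 0.001]
ft_force: [0.3, 0.3, 0.5]
grip_width: 0.003
grip_force: 0.0
```

```bash
python3 -c "
from h import *
goal(8,140,94)"
```

```text
t [-3.9  0.1  0.9] w [0.0004 0.0006 0.0001] at [  4.1 139.9  94.9] t 3.2833 F [0.3 0.4 0.5]
```

Call:
{"name": "jog_arm", "arguments": {"increments": [{"tx": -1,"ty": 0,"tz": 0,"wx": 0,"wy": 0,"wz": 0,"gripper": 0},{"tx": -2,"ty": 0,"tz": 0,"wx": 0,"wy": 0,"wz": 0,"gripper": 0},{"tx": -3,"ty": 0,"tz": 0,"wx": 0,"wy": 0,"wz": 0,"gripper": 0},{"tx": -4,"ty": 0,"tz": 0,"wx": 0,"wy": 0,"wz": 0,"gripper": 0},{"tx": -4,"ty": 0,"tz": 0,"wx": 0,"wy": 0,"wz": 0,"gripper": 0}]}}

```text
time: 3.7
position: [0.5495, 0.1276, 0.0944]
tool_rot: [-0.199, -3.134, 0.0]
ft_force: [-1.8, 0.8, 0.5]
grip_width: 0.005
grip_force: 0.7
```

```bash
python3 -c "
from h import *
goal(8,140,94)"
```

```text
t [-0.6  0.2  0.4] w [-0.0001 -0.0012  0.0002] at [  7.4 139.8  94.4] t 3.7 F [-1.9  0.5  0.5]
```

Call:
{"name": "jog_arm", "arguments": {"increments": [{"tx": -1,"ty": 0,"tz": 0,"wx": 0,"wy": 0,"wz": 0,"gripper": 0},{"tx": -2,"ty": 0,"tz": 0,"wx": 0,"wy": 0,"wz": 0,"gripper": 0},{"tx": -3,"ty": 0,"tz": 0,"wx": 0,"wy": 0,"wz": 0,"gripper": 0},{"tx": -4,"ty": 0,"tz": 0,"wx": 0,"wy": 0,"wz": 0,"gripper": 0},{"tx": -4,"ty": 0,"tz": 0,"wx": 0,"wy": 0,"wz": 0,"gripper": 0}]}}

```text
time: 4.12
position: [0.554, 0.1269, 0.0943]
tool_rot: [-0.199, -3.135, 0.0]
ft_force: [-2.0, 0.2, -0.3]
grip_width: 0.006
grip_force: 1.2
```

```bash
python3 -c "
from h import *
goal(8,140,94)"
```

```text
t [3.9 0.2 0.3] w [-0.0001 -0.      0.0001] at [ 11.9 139.8  94.3] t 4.1167 F [-2.  -0.  -0.3]
```

Call:
{"name": "jog_arm", "arguments": {"increments": [{"tx": -1,"ty": 0,"tz": 0,"wx": 0,"wy": 0,"wz": 0,"gripper": 0},{"tx": -2,"ty": 0,"tz": 0,"wx": 0,"wy": 0,"wz": 0,"gripper": 0},{"tx": -3,"ty": 0,"tz": 0,"wx": 0,"wy": 0,"wz": 0,"gripper": 0},{"tx": -3,"ty": 0,"tz": 0,"wx": 0,"wy": 0,"wz": 0,"gripper": 0},{"tx": -3,"ty": 0,"tz": 0,"wx": 0,"wy": 0,"wz": 0,"gripper": 0}]}}

```text
time: 4.53
position: [0.5561, 0.1264, 0.0943]
tool_rot: [-0.199, -3.133, 0.001]
ft_force: [-5.0, -0.2, 1.3]
grip_width: 0.008
grip_force: 2.5
```

```bash
python3 - <<'E'
from h import *
goal(8,140,94)
d=vision.get_image('top');cv2.imwrite('pics/t2.png',cv2.resize(d['color'][145:325,210:425],None,fx=3.3,fy=3.3,interpolation=cv2.INTER_CUBIC))
goal(8,140,94)
E
```

```text
t [6.1 0.5 0.3] w [-0.0006 -0.0018  0.0001] at [ 14.1 139.5  94.3] t 4.5333 F [-4.9 -0.9  1.3]
t [6.1 0.5 0.3] w [-0.0006 -0.0017  0.0002] at [ 14.1 139.5  94.3] t 4.5833 F [-5.6 -1.5  0.8]
```

View pics/t2.png

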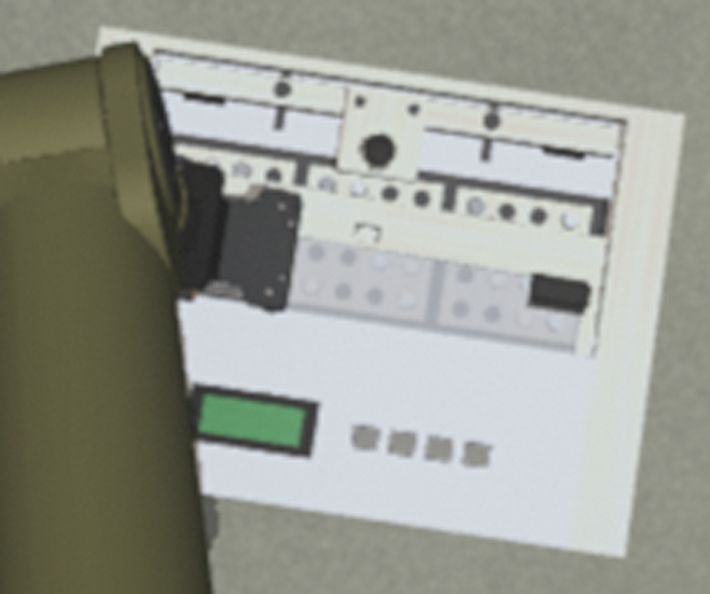

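The slot has moved up from about (365,238) to (367,233), so the left end is about 6 mm along. The right pull is still at (558,294). I'll cross to the right pull.

Call:
{"name": "jog_arm", "arguments": {"increments": [{"tx": 10,"ty": 0,"tz": 0,"wx": 0,"wy": 0,"wz": 0,"gripper": 0},{"tx": 12,"ty": -40,"tz": 0,"wx": 0,"wy": 0,"wz": 0,"gripper": 0},{"tx": 12,"ty": -80,"tz": 0,"wx": 0,"wy": 0,"wz": 0,"gripper": 0},{"tx": 12,"ty": -120,"tz": 0,"wx": 0,"wy": 0,"wz": 0,"gripper": 0},{"tx": 12,"ty": -160,"tz": 0,"wx": 0,"wy": 0,"wz": 0,"gripper": 0}]}}

```text
time: 5.0
position: [0.5255, -0.0322, 0.0954]
tool_rot: [0.197, 3.131, -0.0]
ft_force: [0.9, -0.6, 0.1]
grip_width: 0.004
grip_force: 0.0
```

Call:
{"name": "jog_arm", "arguments": {"increments": [{"tx": 0,"ty": -40,"tz": 0,"wx": 0,"wy": 0,"wz": 0,"gripper": 0},{"tx": 0,"ty": -80,"tz": 0,"wx": 0,"wy": 0,"wz": 0,"gripper": 0},{"tx": 0,"ty": -115,"tz": 0,"wx": 0,"wy": 0,"wz": 0,"gripper": 0},{"tx": 0,"ty": -120,"tz": 0,"wx": 0,"wy": 0,"wz": 0,"gripper": 0},{"tx": 0,"ty": -120,"tz": 0,"wx": 0,"wy": 0,"wz": 0,"gripper": 0}]}}

```text
time: 5.42
position: [0.5097, -0.1535, 0.0954]
tool_rot: [0.209, 3.131, -0.003]
ft_force: [0.7, 0.2, -0.2]
grip_width: 0.002
grip_force: 0.0
```

```bash
python3 -c "
from h import *
goal(8,-140,94)"
```

```text
t [-4.5  4.   1.4] w [-0.0015  0.0034 -0.006 ] at [   3.4 -144.    95.4] t 5.4167 F [ 0.7  0.3 -0.2]
```

Call:
{"name": "jog_arm", "arguments": {"increments": [{"tx": -2,"ty": 0,"tz": 1,"wx": 0,"wy": 0,"wz": 0,"gripper": 0},{"tx": -3.5,"ty": 0,"tz": 1,"wx": 0,"wy": 0,"wz": 0,"gripper": 0},{"tx": -5,"ty": 0,"tz": 1,"wx": 0,"wy": 0,"wz": 0,"gripper": 0},{"tx": -6.5,"ty": 0,"tz": 1,"wx": 0,"wy": 0,"wz": 0,"gripper": 0},{"tx": -8,"ty": 0,"tz": 1,"wx": 0,"wy": 0,"wz": 0,"gripper": 0}]}}

```text
time: 5.83
position: [0.517, -0.1489, 0.0931]
tool_rot: [-0.195, -3.133, -0.002]
ft_force: [-2.5, 1.4, 0.8]
grip_width: 0.007
grip_force: 1.5
```

```bash
python3 -c "
from h import *
goal(8,-140,94)"
```

```text
t [ 2.1 -1.4 -0.9] w [ 0.0009 -0.0025  0.0024] at [  10.1 -138.6   93.1] t 5.8333 F [-2.7  1.1  0.8]
```

Call:
{"name": "jog_arm", "arguments": {"increments": [{"tx": -1,"ty": 0,"tz": 0,"wx": 0,"wy": 0,"wz": 0,"gripper": 0},{"tx": -2,"ty": 0,"tz": 0,"wx": 0,"wy": 0,"wz": 0,"gripper": 0},{"tx": -3,"ty": 0,"tz": 0,"wx": 0,"wy": 0,"wz": 0,"gripper": 0},{"tx": -4,"ty": 0,"tz": 0,"wx": 0,"wy": 0,"wz": 0,"gripper": 0},{"tx": -5,"ty": 0,"tz": 0,"wx": 0,"wy": 0,"wz": 0,"gripper": 0}]}}

```text
time: 6.25
position: [0.5219, -0.1512, 0.0933]
tool_rot: [-0.199, -3.134, -0.0]
ft_force: [-5.8, 2.4, 1.3]
grip_width: 0.004
grip_force: 2.9
```

```bash
python3 -c "
from h import *
goal(8,-140,94)"
```

```text
t [ 7.3  0.2 -0.7] w [ 0.0001 -0.0016  0.0002] at [  15.3 -140.2   93.3] t 6.25 F [-6.   1.6  1.3]
```

Call:
{"name": "jog_arm", "arguments": {"increments": [{"tx": -1,"ty": 0,"tz": 0,"wx": 0,"wy": 0,"wz": 0,"gripper": 0},{"tx": -2,"ty": 0,"tz": 0,"wx": 0,"wy": 0,"wz": 0,"gripper": 0},{"tx": -3,"ty": 0,"tz": 0,"wx": 0,"wy": 0,"wz": 0,"gripper": 0},{"tx": -3,"ty": 0,"tz": 0,"wx": 0,"wy": 0,"wz": 0,"gripper": 0},{"tx": -3,"ty": 0,"tz": 0,"wx": 0,"wy": 0,"wz": 0,"gripper": 0}]}}

```text
time: 6.67
position: [0.5236, -0.1512, 0.0933]
tool_rot: [-0.199, -3.131, -0.002]
ft_force: [-6.4, 2.7, 3.2]
grip_width: 0.0
grip_force: 3.6
```

```bash
python3 -c "
from h import *
goal(8,-140,94)"
```

```text
t [ 9.  -0.  -0.7] w [ 0.001  -0.0042  0.0001] at [  17.  -140.    93.3] t 6.6667 F [-6.7  1.9  3.2]
```

Call:
{"name": "jog_arm", "arguments": {"increments": [{"tx": -1,"ty": 0,"tz": 0,"wx": 0,"wy": 0,"wz": 0,"gripper": 0},{"tx": -2,"ty": 0,"tz": 0,"wx": 0,"wy": 0,"wz": 0,"gripper": 0},{"tx": -2,"ty": 0,"tz": 0,"wx": 0,"wy": 0,"wz": 0,"gripper": 0},{"tx": -2,"ty": 0,"tz": 0,"wx": 0,"wy": 0,"wz": 0,"gripper": 0},{"tx": -2,"ty": 0,"tz": 0,"wx": 0,"wy": 0,"wz": 0,"gripper": 0}]}}

```text
time: 7.08
position: [0.5255, -0.1512, 0.0933]
tool_rot: [-0.199, -3.131, -0.002]
ft_force: [-7.0, 2.9, 3.0]
grip_width: 0.007
grip_force: 3.7
```

```bash
python3 -c "
from h import *
goal(8,-140,94)"
```

```text
t [10.9 -0.3 -0.7] w [ 0.0012 -0.0044  0.0003] at [  18.9 -139.7   93.3] t 7.0833 F [-7.3  2.   3. ]
```

Call:
{"name": "jog_arm", "arguments": {"increments": [{"tx": -1,"ty": 0,"tz": 0,"wx": 0,"wy": 0,"wz": 0,"gripper": 0},{"tx": -2,"ty": 0,"tz": 0,"wx": 0,"wy": 0,"wz": 0,"gripper": 0},{"tx": -2,"ty": 0,"tz": 0,"wx": 0,"wy": 0,"wz": 0,"gripper": 0},{"tx": -2,"ty": 0,"tz": 0,"wx": 0,"wy": 0,"wz": 0,"gripper": 0},{"tx": -2,"ty": 0,"tz": 0,"wx": 0,"wy": 0,"wz": 0,"gripper": 0}]}}

```text
time: 7.5
position: [0.5274, -0.1512, 0.0932]
tool_rot: [-0.198, -3.131, -0.003]
ft_force: [-7.0, 4.0, 3.5]
grip_width: 0.006
grip_force: 3.8
```

```bash
python3 -c "
from h import *
goal(8,-140,94)"
```

```text
t [12.8 -0.5 -0.8] w [ 0.0014 -0.0048  0.0004] at [  20.7 -139.5   93.2] t 7.5 F [-7.4  3.   3.5]
```

Call:
{"name": "jog_arm", "arguments": {"increments": [{"tx": 10,"ty": 0,"tz": 0,"wx": 0,"wy": 0,"wz": 0,"gripper": 0},{"tx": 12,"ty": 40,"tz": 0,"wx": 0,"wy": 0,"wz": 0,"gripper": 0},{"tx": 12,"ty": 80,"tz": 0,"wx": 0,"wy": 0,"wz": 0,"gripper": 0},{"tx": 12,"ty": 120,"tz": 0,"wx": 0,"wy": 0,"wz": 0,"gripper": 0},{"tx": 12,"ty": 160,"tz": 0,"wx": 0,"wy": 0,"wz": 0,"gripper": 0}]}}

```text
time: 7.92
position: [0.539, 0.009, 0.0946]
tool_rot: [0.201, 3.131, 0.001]
ft_force: [0.8, 0.4, 0.1]
grip_width: 0.006
grip_force: 0.0
```

Call:
{"name": "jog_arm", "arguments": {"increments": [{"tx": 0,"ty": 40,"tz": 0,"wx": 0,"wy": 0,"wz": 0,"gripper": 0},{"tx": 0,"ty": 80,"tz": 0,"wx": 0,"wy": 0,"wz": 0,"gripper": 0},{"tx": 0,"ty": 115,"tz": 0,"wx": 0,"wy": 0,"wz": 0,"gripper": 0},{"tx": 0,"ty": 120,"tz": 0,"wx": 0,"wy": 0,"wz": 0,"gripper": 0},{"tx": -1,"ty": 120,"tz": 0,"wx": 0,"wy": 0,"wz": 0,"gripper": 0}]}}

```text
time: 8.33
position: [0.5546, 0.1306, 0.0941]
tool_rot: [0.19, 3.133, 0.002]
ft_force: [-0.2, -0.3, 0.0]
grip_width: 0.004
grip_force: 0.0
```

```bash
python3 -c "
from h import *
goal(14,140,94)"
```

```text
t [-2.  -3.5  0.1] w [0.0016 0.0026 0.006 ] at [ 12.  143.5  94.1] t 8.3333 F [-0.1 -0.3  0. ]
```

Call:
{"name": "jog_arm", "arguments": {"increments": [{"tx": -2,"ty": 0,"tz": 0,"wx": 0,"wy": 0,"wz": 0,"gripper": 0},{"tx": -4,"ty": 0,"tz": 0,"wx": 0,"wy": 0,"wz": 0,"gripper": 0},{"tx": -5,"ty": 0,"tz": 0,"wx": 0,"wy": 0,"wz": 0,"gripper": 0},{"tx": -6,"ty": 0,"tz": 0,"wx": 0,"wy": 0,"wz": 0,"gripper": 0},{"tx": -7,"ty": 0,"tz": 0,"wx": 0,"wy": 0,"wz": 0,"gripper": 0}]}}

```text
time: 8.75
position: [0.5603, 0.1245, 0.0934]
tool_rot: [-0.202, -3.133, 0.001]
ft_force: [-4.0, -0.7, 1.7]
grip_width: 0.005
grip_force: 1.6
```

```bash
python3 -c "
from h import *
goal(14,140,94)"
```

```text
t [ 4.4  1.8 -0.6] w [-0.0008 -0.0016 -0.002 ] at [ 18.4 138.1  93.4] t 8.75 F [-3.9 -1.2  1.7]
```

Call:
{"name": "jog_arm", "arguments": {"increments": [{"tx": -1,"ty": 0,"tz": 0,"wx": 0,"wy": 0,"wz": 0,"gripper": 0},{"tx": -2,"ty": 0,"tz": 0,"wx": 0,"wy": 0,"wz": 0,"gripper": 0},{"tx": -3,"ty": 0,"tz": 0,"wx": 0,"wy": 0,"wz": 0,"gripper": 0},{"tx": -4,"ty": 0,"tz": 0,"wx": 0,"wy": 0,"wz": 0,"gripper": 0},{"tx": -5,"ty": 0,"tz": 0,"wx": 0,"wy": 0,"wz": 0,"gripper": 0}]}}

```text
time: 9.17
position: [0.5657, 0.1256, 0.0933]
tool_rot: [-0.199, -3.135, -0.0]
ft_force: [-1.8, -0.8, -0.9]
grip_width: 0.004
grip_force: 1.1
```

```bash
python3 -c "
from h import *
goal(14,140,94)"
```

```text
t [ 9.7  0.1 -0.7] w [ 0.     -0.0004  0.0003] at [ 23.7 139.9  93.3] t 9.1667 F [-1.7 -1.  -0.9]
```

Call:
{"name": "jog_arm", "arguments": {"increments": [{"tx": -1,"ty": 0,"tz": 0,"wx": 0,"wy": 0,"wz": 0,"gripper": 0},{"tx": -2,"ty": 0,"tz": 0,"wx": 0,"wy": 0,"wz": 0,"gripper": 0},{"tx": -3,"ty": 0,"tz": 0,"wx": 0,"wy": 0,"wz": 0,"gripper": 0},{"tx": -3,"ty": 0,"tz": 0,"wx": 0,"wy": 0,"wz": 0,"gripper": 0},{"tx": -3,"ty": 0,"tz": 0,"wx": 0,"wy": 0,"wz": 0,"gripper": 0}]}}

```text
time: 9.58
position: [0.5684, 0.1252, 0.0934]
tool_rot: [-0.199, -3.135, 0.0]
ft_force: [-4.6, -0.9, -0.6]
grip_width: 0.003
grip_force: 1.9
```

```bash
python3 -c "
from h import *
goal(14,140,94)"
```

```text
t [12.4  0.1 -0.6] w [-0.0001 -0.0008  0.0004] at [ 26.4 139.9  93.4] t 9.5833 F [-4.4 -1.4 -0.6]
```

Call:
{"name": "jog_arm", "arguments": {"increments": [{"tx": 10,"ty": 0,"tz": 0,"wx": 0,"wy": 0,"wz": 0,"gripper": 0},{"tx": 10,"ty": -40,"tz": 0,"wx": 0,"wy": 0,"wz": 0,"gripper": 0},{"tx": 10,"ty": -80,"tz": 0,"wx": 0,"wy": 0,"wz": 0,"gripper": 0},{"tx": 10,"ty": -120,"tz": 0,"wx": 0,"wy": 0,"wz": 0,"gripper": 0},{"tx": 10,"ty": -160,"tz": 0,"wx": 0,"wy": 0,"wz": 0,"gripper": 0}]}}

```text
time: 10.0
position: [0.5396, -0.0338, 0.0946]
tool_rot: [0.197, 3.131, 0.0]
ft_force: [1.2, -0.9, 0.6]
grip_width: 0.006
grip_force: 0.0
```

Call:
{"name": "jog_arm", "arguments": {"increments": [{"tx": 0,"ty": -40,"tz": 0,"wx": 0,"wy": 0,"wz": 0,"gripper": 0},{"tx": 0,"ty": -80,"tz": 0,"wx": 0,"wy": 0,"wz": 0,"gripper": 0},{"tx": 0,"ty": -115,"tz": 0,"wx": 0,"wy": 0,"wz": 0,"gripper": 0},{"tx": 0,"ty": -120,"tz": 0,"wx": 0,"wy": 0,"wz": 0,"gripper": 0},{"tx": -1,"ty": -120,"tz": 0,"wx": 0,"wy": 0,"wz": 0,"gripper": 0}]}}

```text
time: 10.42
position: [0.5246, -0.1554, 0.0946]
tool_rot: [0.209, 3.131, -0.003]
ft_force: [-0.5, 0.5, -0.7]
grip_width: 0.005
grip_force: 0.0
```

Call:
{"name": "jog_arm", "arguments": {"increments": [{"tx": -1,"ty": 0,"tz": 0,"wx": 0,"wy": 0,"wz": 0,"gripper": 0},{"tx": -2,"ty": 0,"tz": 0,"wx": 0,"wy": 0,"wz": 0,"gripper": 0},{"tx": -3,"ty": 0,"tz": 0,"wx": 0,"wy": 0,"wz": 0,"gripper": 0},{"tx": -4,"ty": 0,"tz": 0,"wx": 0,"wy": 0,"wz": 0,"gripper": 0},{"tx": -5,"ty": 0,"tz": 0,"wx": 0,"wy": 0,"wz": 0,"gripper": 0}]}}

```text
time: 10.83
position: [0.5299, -0.1509, 0.0935]
tool_rot: [0.196, 3.135, 0.0]
ft_force: [-2.1, 1.9, -0.2]
grip_width: 0.007
grip_force: 1.3
```

Call:
{"name": "jog_arm", "arguments": {"increments": [{"tx": -1,"ty": 0,"tz": 0,"wx": 0,"wy": 0,"wz": 0,"gripper": 0},{"tx": -2,"ty": 0,"tz": 0,"wx": 0,"wy": 0,"wz": 0,"gripper": 0},{"tx": -3,"ty": 0,"tz": 0,"wx": 0,"wy": 0,"wz": 0,"gripper": 0},{"tx": -4,"ty": 0,"tz": 0,"wx": 0,"wy": 0,"wz": 0,"gripper": 0},{"tx": -5,"ty": 0,"tz": 0,"wx": 0,"wy": 0,"wz": 0,"gripper": 0}]}}

```text
time: 11.25
position: [0.5342, -0.1527, 0.0932]
tool_rot: [-0.199, -3.135, -0.0]
ft_force: [-2.7, 0.2, -0.5]
grip_width: 0.005
grip_force: 1.1
```

```bash
python3 -c "
from h import *
goal(14,-140,94)"
```

```text
t [13.6  0.1 -0.8] w [ 0.0001 -0.0007  0.0003] at [  27.6 -140.1   93.2] t 11.25 F [-2.7 -0.1 -0.5]
```

Call:
{"name": "jog_arm", "arguments": {"increments": [{"tx": -1,"ty": 0,"tz": 0,"wx": 0,"wy": 0,"wz": 0,"gripper": 0},{"tx": -2,"ty": 0,"tz": 0,"wx": 0,"wy": 0,"wz": 0,"gripper": 0},{"tx": -3,"ty": 0,"tz": 0,"wx": 0,"wy": 0,"wz": 0,"gripper": 0},{"tx": -4,"ty": 0,"tz": 0,"wx": 0,"wy": 0,"wz": 0,"gripper": 0},{"tx": -5,"ty": 0,"tz": 0,"wx": 0,"wy": 0,"wz": 0,"gripper": 0}]}}

```text
time: 11.67
position: [0.5384, -0.1534, 0.0934]
tool_rot: [-0.199, -3.133, -0.001]
ft_force: [-6.3, 1.8, 0.8]
grip_width: 0.007
grip_force: 2.8
```

```bash
python3 -c "
from h import *
goal(14,-140,94)"
```

```text
t [17.9  0.2 -0.6] w [ 0.0003 -0.0023  0.0001] at [  31.9 -140.2   93.4] t 11.6667 F [-6.5  1.   0.8]
```

Call:
{"name": "jog_arm", "arguments": {"increments": [{"tx": 10,"ty": 0,"tz": 0,"wx": 0,"wy": 0,"wz": 0,"gripper": 0},{"tx": 10,"ty": 40,"tz": 0,"wx": 0,"wy": 0,"wz": 0,"gripper": 0},{"tx": 10,"ty": 80,"tz": 0,"wx": 0,"wy": 0,"wz": 0,"gripper": 0},{"tx": 10,"ty": 120,"tz": 0,"wx": 0,"wy": 0,"wz": 0,"gripper": 0},{"tx": 10,"ty": 160,"tz": 0,"wx": 0,"wy": 0,"wz": 0,"gripper": 0}]}}

```text
time: 12.08
position: [0.5508, 0.0079, 0.0946]
tool_rot: [0.201, 3.131, 0.001]
ft_force: [1.0, 1.2, -0.3]
grip_width: 0.006
grip_force: 0.0
```

Call:
{"name": "jog_arm", "arguments": {"increments": [{"tx": 0,"ty": 40,"tz": 0,"wx": 0,"wy": 0,"wz": 0,"gripper": 0},{"tx": 0,"ty": 80,"tz": 0,"wx": 0,"wy": 0,"wz": 0,"gripper": 0},{"tx": 0,"ty": 115,"tz": 0,"wx": 0,"wy": 0,"wz": 0,"gripper": 0},{"tx": 0,"ty": 120,"tz": 0,"wx": 0,"wy": 0,"wz": 0,"gripper": 0},{"tx": 0,"ty": 120,"tz": 0,"wx": 0,"wy": 0,"wz": 0,"gripper": 0}]}}

```text
time: 12.5
position: [0.5654, 0.1296, 0.0942]
tool_rot: [0.189, 3.133, 0.003]
ft_force: [-0.6, 0.1, -0.3]
grip_width: 0.009
grip_force: 0.0
```

Call:
{"name": "jog_arm", "arguments": {"increments": [{"tx": -1,"ty": 0,"tz": 0,"wx": 0,"wy": 0,"wz": 0,"gripper": 0},{"tx": -2,"ty": 0,"tz": 0,"wx": 0,"wy": 0,"wz": 0,"gripper": 0},{"tx": -3,"ty": 0,"tz": 0,"wx": 0,"wy": 0,"wz": 0,"gripper": 0},{"tx": -4,"ty": 0,"tz": 0,"wx": 0,"wy": 0,"wz": 0,"gripper": 0},{"tx": -5,"ty": 0,"tz": 0,"wx": 0,"wy": 0,"wz": 0,"gripper": 0}]}}

```text
time: 12.92
position: [0.5701, 0.1236, 0.0937]
tool_rot: [0.202, 3.135, -0.0]
ft_force: [-1.1, 1.1, 0.1]
grip_width: 0.005
grip_force: 0.0
```

Call:
{"name": "jog_arm", "arguments": {"increments": [{"tx": -1,"ty": 0,"tz": 0,"wx": 0,"wy": 0,"wz": 0,"gripper": 0},{"tx": -2,"ty": 0,"tz": 0,"wx": 0,"wy": 0,"wz": 0,"gripper": 0},{"tx": -3,"ty": 0,"tz": 0,"wx": 0,"wy": 0,"wz": 0,"gripper": 0},{"tx": -4,"ty": 0,"tz": 0,"wx": 0,"wy": 0,"wz": 0,"gripper": 0},{"tx": -5,"ty": 0,"tz": 0,"wx": 0,"wy": 0,"wz": 0,"gripper": 0}]}}

```text
time: 13.33
position: [0.5745, 0.1243, 0.0932]
tool_rot: [-0.199, -3.135, 0.0]
ft_force: [-2.0, -0.3, -1.1]
grip_width: 0.004
grip_force: 1.2
```

Call:
{"name": "jog_arm", "arguments": {"increments": [{"tx": -1,"ty": 0,"tz": 0,"wx": 0,"wy": 0,"wz": 0,"gripper": 0},{"tx": -2,"ty": 0,"tz": 0,"wx": 0,"wy": 0,"wz": 0,"gripper": 0},{"tx": -3,"ty": 0,"tz": 0,"wx": 0,"wy": 0,"wz": 0,"gripper": 0},{"tx": -4,"ty": 0,"tz": 0,"wx": 0,"wy": 0,"wz": 0,"gripper": 0},{"tx": -4,"ty": 0,"tz": 0,"wx": 0,"wy": 0,"wz": 0,"gripper": 0}]}}

```text
time: 13.75
position: [0.5787, 0.124, 0.0934]
tool_rot: [-0.199, -3.135, -0.0]
ft_force: [-2.0, -0.5, -0.8]
grip_width: 0.006
grip_force: 1.2
```

```bash
python3 -c "
from h import *
goal(14,140,94)"
```

```text
t [22.8  0.  -0.6] w [ 0.0001 -0.0003  0.0002] at [ 36.8 140.   93.4] t 13.75 F [-1.9 -0.8 -0.8]
```

Call:
{"name": "jog_arm", "arguments": {"increments": [{"tx": 10,"ty": 0,"tz": 0,"wx": 0,"wy": 0,"wz": 0,"gripper": 0},{"tx": 10,"ty": -40,"tz": 0,"wx": 0,"wy": 0,"wz": 0,"gripper": 0},{"tx": 10,"ty": -80,"tz": 0,"wx": 0,"wy": 0,"wz": 0,"gripper": 0},{"tx": 10,"ty": -120,"tz": 0,"wx": 0,"wy": 0,"wz": 0,"gripper": 0},{"tx": 10,"ty": -160,"tz": 0,"wx": 0,"wy": 0,"wz": 0,"gripper": 0}]}}

```text
time: 14.17
position: [0.5489, -0.035, 0.0945]
tool_rot: [0.197, 3.132, 0.0]
ft_force: [1.1, -0.3, -0.3]
grip_width: 0.008
grip_force: 0.0
```

Call:
{"name": "jog_arm", "arguments": {"increments": [{"tx": 0,"ty": -40,"tz": 0,"wx": 0,"wy": 0,"wz": 0,"gripper": 0},{"tx": 0,"ty": -80,"tz": 0,"wx": 0,"wy": 0,"wz": 0,"gripper": 0},{"tx": 0,"ty": -115,"tz": 0,"wx": 0,"wy": 0,"wz": 0,"gripper": 0},{"tx": 0,"ty": -120,"tz": 0,"wx": 0,"wy": 0,"wz": 0,"gripper": 0},{"tx": -1,"ty": -120,"tz": 0,"wx": 0,"wy": 0,"wz": 0,"gripper": 0}]}}

```text
time: 14.58
position: [0.534, -0.1566, 0.0945]
tool_rot: [0.209, 3.132, -0.002]
ft_force: [0.1, 0.8, 0.7]
grip_width: 0.005
grip_force: 0.0
```

Call:
{"name": "jog_arm", "arguments": {"increments": [{"tx": -1,"ty": 0,"tz": 0,"wx": 0,"wy": 0,"wz": 0,"gripper": 0},{"tx": -2,"ty": 0,"tz": 0,"wx": 0,"wy": 0,"wz": 0,"gripper": 0},{"tx": -3,"ty": 0,"tz": 0,"wx": 0,"wy": 0,"wz": 0,"gripper": 0},{"tx": -4,"ty": 0,"tz": 0,"wx": 0,"wy": 0,"wz": 0,"gripper": 0},{"tx": -5,"ty": 0,"tz": 0,"wx": 0,"wy": 0,"wz": 0,"gripper": 0}]}}

```text
time: 15.0
position: [0.5398, -0.1521, 0.0935]
tool_rot: [0.196, 3.135, 0.0]
ft_force: [0.2, 0.1, 0.4]
grip_width: 0.005
grip_force: 0.0
```

Call:
{"name": "jog_arm", "arguments": {"increments": [{"tx": -1,"ty": 0,"tz": 0,"wx": 0,"wy": 0,"wz": 0,"gripper": 0},{"tx": -2,"ty": 0,"tz": 0,"wx": 0,"wy": 0,"wz": 0,"gripper": 0},{"tx": -3,"ty": 0,"tz": 0,"wx": 0,"wy": 0,"wz": 0,"gripper": 0},{"tx": -4,"ty": 0,"tz": 0,"wx": 0,"wy": 0,"wz": 0,"gripper": 0},{"tx": -5,"ty": 0,"tz": 0,"wx": 0,"wy": 0,"wz": 0,"gripper": 0}]}}

```text
time: 15.42
position: [0.5439, -0.1538, 0.0932]
tool_rot: [-0.199, -3.134, -0.001]
ft_force: [-1.7, 1.2, -2.1]
grip_width: 0.006
grip_force: 1.1
```

Call:
{"name": "jog_arm", "arguments": {"increments": [{"tx": -1,"ty": 0,"tz": 0,"wx": 0,"wy": 0,"wz": 0,"gripper": 0},{"tx": -2,"ty": 0,"tz": 0,"wx": 0,"wy": 0,"wz": 0,"gripper": 0},{"tx": -3,"ty": 0,"tz": 0,"wx": 0,"wy": 0,"wz": 0,"gripper": 0},{"tx": -4,"ty": 0,"tz": 0,"wx": 0,"wy": 0,"wz": 0,"gripper": 0},{"tx": -4,"ty": 0,"tz": 0,"wx": 0,"wy": 0,"wz": 0,"gripper": 0}]}}

```text
time: 15.83
position: [0.5485, -0.1548, 0.0935]
tool_rot: [0.199, 3.135, -0.0]
ft_force: [-2.0, 0.2, -0.8]
grip_width: 0.003
grip_force: 0.8
```

```bash
python3 -c "
from h import *
goal(14,-140,94)"
```

```text
t [28.1  0.4 -0.5] w [-0.0003  0.0002  0.0001] at [  42.1 -140.4   93.5] t 15.8333 F [-2.  -0.  -0.8]
```

Now the left end, to about 47.

Call:
{"name": "jog_arm", "arguments": {"increments": [{"tx": 10,"ty": 0,"tz": 0,"wx": 0,"wy": 0,"wz": 0,"gripper": 0},{"tx": 10,"ty": 40,"tz": 0,"wx": 0,"wy": 0,"wz": 0,"gripper": 0},{"tx": 10,"ty": 80,"tz": 0,"wx": 0,"wy": 0,"wz": 0,"gripper": 0},{"tx": 10,"ty": 120,"tz": 0,"wx": 0,"wy": 0,"wz": 0,"gripper": 0},{"tx": 10,"ty": 160,"tz": 0,"wx": 0,"wy": 0,"wz": 0,"gripper": 0}]}}

```text
time: 16.25
position: [0.5591, 0.0068, 0.0945]
tool_rot: [0.201, 3.132, 0.001]
ft_force: [1.0, -0.6, 0.3]
grip_width: 0.006
grip_force: 0.0
```

Call:
{"name": "jog_arm", "arguments": {"increments": [{"tx": 0,"ty": 40,"tz": 0,"wx": 0,"wy": 0,"wz": 0,"gripper": 0},{"tx": 0,"ty": 80,"tz": 0,"wx": 0,"wy": 0,"wz": 0,"gripper": 0},{"tx": 0,"ty": 115,"tz": 0,"wx": 0,"wy": 0,"wz": 0,"gripper": 0},{"tx": 0,"ty": 120,"tz": 0,"wx": 0,"wy": 0,"wz": 0,"gripper": 0},{"tx": 0,"ty": 120,"tz": 0,"wx": 0,"wy": 0,"wz": 0,"gripper": 0}]}}

```text
time: 16.67
position: [0.5739, 0.1285, 0.0941]
tool_rot: [0.189, 3.134, 0.003]
ft_force: [-0.2, 0.1, 0.6]
grip_width: 0.002
grip_force: 0.0
```

Call:
{"name": "jog_arm", "arguments": {"increments": [{"tx": -1,"ty": 0,"tz": 0,"wx": 0,"wy": 0,"wz": 0,"gripper": 0},{"tx": -2,"ty": 0,"tz": 0,"wx": 0,"wy": 0,"wz": 0,"gripper": 0},{"tx": -3,"ty": 0,"tz": 0,"wx": 0,"wy": 0,"wz": 0,"gripper": 0},{"tx": -4,"ty": 0,"tz": 0,"wx": 0,"wy": 0,"wz": 0,"gripper": 0},{"tx": -5,"ty": 0,"tz": 0,"wx": 0,"wy": 0,"wz": 0,"gripper": 0}]}}

```text
time: 17.08
position: [0.579, 0.1224, 0.0937]
tool_rot: [0.202, 3.135, -0.0]
ft_force: [0.3, 0.6, 0.2]
grip_width: 0.006
grip_force: 0.0
```

Call:
{"name": "jog_arm", "arguments": {"increments": [{"tx": -1,"ty": 0,"tz": 0,"wx": 0,"wy": 0,"wz": 0,"gripper": 0},{"tx": -2,"ty": 0,"tz": 0,"wx": 0,"wy": 0,"wz": 0,"gripper": 0},{"tx": -3,"ty": 0,"tz": 0,"wx": 0,"wy": 0,"wz": 0,"gripper": 0},{"tx": -4,"ty": 0,"tz": 0,"wx": 0,"wy": 0,"wz": 0,"gripper": 0},{"tx": -5,"ty": 0,"tz": 0,"wx": 0,"wy": 0,"wz": 0,"gripper": 0}]}}

```text
time: 17.5
position: [0.5831, 0.1231, 0.0932]
tool_rot: [-0.199, -3.134, 0.0]
ft_force: [-2.7, -0.5, -0.3]
grip_width: 0.008
grip_force: 1.4
```

Call:
{"name": "jog_arm", "arguments": {"increments": [{"tx": -1,"ty": 0,"tz": 0,"wx": 0,"wy": 0,"wz": 0,"gripper": 0},{"tx": -2,"ty": 0,"tz": 0,"wx": 0,"wy": 0,"wz": 0,"gripper": 0},{"tx": -3,"ty": 0,"tz": 0,"wx": 0,"wy": 0,"wz": 0,"gripper": 0},{"tx": -4,"ty": 0,"tz": 0,"wx": 0,"wy": 0,"wz": 0,"gripper": 0},{"tx": -5,"ty": 0,"tz": 0,"wx": 0,"wy": 0,"wz": 0,"gripper": 0}]}}

```text
time: 17.92
position: [0.5887, 0.1227, 0.0934]
tool_rot: [-0.199, -3.135, -0.0]
ft_force: [-1.7, 0.1, -0.9]
grip_width: 0.003
grip_force: 1.1
```

```bash
python3 -c "
from h import *
goal(14,140,94)"
```

```text
t [32.8  0.1 -0.6] w [ 0.0001 -0.0001  0.0003] at [ 46.8 140.   93.4] t 17.9167 F [-1.7 -0.1 -0.9]
```

Next the right end, to about 52.

Call:
{"name": "jog_arm", "arguments": {"increments": [{"tx": 10,"ty": 0,"tz": 0,"wx": 0,"wy": 0,"wz": 0,"gripper": 0},{"tx": 10,"ty": -40,"tz": 0,"wx": 0,"wy": 0,"wz": 0,"gripper": 0},{"tx": 10,"ty": -80,"tz": 0,"wx": 0,"wy": 0,"wz": 0,"gripper": 0},{"tx": 10,"ty": -120,"tz": 0,"wx": 0,"wy": 0,"wz": 0,"gripper": 0},{"tx": 10,"ty": -160,"tz": 0,"wx": 0,"wy": 0,"wz": 0,"gripper": 0}]}}

```text
time: 18.33
position: [0.5587, -0.0363, 0.0944]
tool_rot: [0.197, 3.132, 0.0]
ft_force: [0.4, 0.8, -0.1]
grip_width: 0.003
grip_force: 0.0
```

Call:
{"name": "jog_arm", "arguments": {"increments": [{"tx": 0,"ty": -40,"tz": 0,"wx": 0,"wy": 0,"wz": 0,"gripper": 0},{"tx": 0,"ty": -80,"tz": 0,"wx": 0,"wy": 0,"wz": 0,"gripper": 0},{"tx": 0,"ty": -115,"tz": 0,"wx": 0,"wy": 0,"wz": 0,"gripper": 0},{"tx": 0,"ty": -120,"tz": 0,"wx": 0,"wy": 0,"wz": 0,"gripper": 0},{"tx": -1,"ty": -120,"tz": 0,"wx": 0,"wy": 0,"wz": 0,"gripper": 0}]}}

```text
time: 18.75
position: [0.5438, -0.158, 0.0944]
tool_rot: [0.209, 3.132, -0.002]
ft_force: [0.1, 1.0, 0.3]
grip_width: 0.004
grip_force: 0.0
```

Call:
{"name": "jog_arm", "arguments": {"increments": [{"tx": -1,"ty": 0,"tz": 0,"wx": 0,"wy": 0,"wz": 0,"gripper": 0},{"tx": -2,"ty": 0,"tz": 0,"wx": 0,"wy": 0,"wz": 0,"gripper": 0},{"tx": -3,"ty": 0,"tz": 0,"wx": 0,"wy": 0,"wz": 0,"gripper": 0},{"tx": -4,"ty": 0,"tz": 0,"wx": 0,"wy": 0,"wz": 0,"gripper": 0},{"tx": -5,"ty": 0,"tz": 0,"wx": 0,"wy": 0,"wz": 0,"gripper": 0}]}}

```text
time: 19.17
position: [0.5497, -0.1533, 0.0935]
tool_rot: [0.196, 3.135, 0.0]
ft_force: [-0.1, 0.5, 0.6]
grip_width: 0.009
grip_force: 0.0
```

Call:
{"name": "jog_arm", "arguments": {"increments": [{"tx": -1,"ty": 0,"tz": 0,"wx": 0,"wy": 0,"wz": 0,"gripper": 0},{"tx": -2,"ty": 0,"tz": 0,"wx": 0,"wy": 0,"wz": 0,"gripper": 0},{"tx": -3,"ty": 0,"tz": 0,"wx": 0,"wy": 0,"wz": 0,"gripper": 0},{"tx": -4,"ty": 0,"tz": 0,"wx": 0,"wy": 0,"wz": 0,"gripper": 0},{"tx": -5,"ty": 0,"tz": 0,"wx": 0,"wy": 0,"wz": 0,"gripper": 0}]}}

```text
time: 19.58
position: [0.5538, -0.1551, 0.0932]
tool_rot: [-0.199, -3.134, -0.001]
ft_force: [-2.6, 0.8, -0.5]
grip_width: 0.006
grip_force: 1.1
```

Call:
{"name": "jog_arm", "arguments": {"increments": [{"tx": -1,"ty": 0,"tz": 0,"wx": 0,"wy": 0,"wz": 0,"gripper": 0},{"tx": -2,"ty": 0,"tz": 0,"wx": 0,"wy": 0,"wz": 0,"gripper": 0},{"tx": -3,"ty": 0,"tz": 0,"wx": 0,"wy": 0,"wz": 0,"gripper": 0},{"tx": -4,"ty": 0,"tz": 0,"wx": 0,"wy": 0,"wz": 0,"gripper": 0},{"tx": -5,"ty": 0,"tz": 0,"wx": 0,"wy": 0,"wz": 0,"gripper": 0}]}}

```text
time: 20.0
position: [0.5591, -0.1561, 0.0934]
tool_rot: [-0.199, -3.135, 0.0]
ft_force: [-3.4, 1.2, -0.3]
grip_width: 0.004
grip_force: 1.7
```

```bash
python3 -c "
from h import *
goal(14,-140,94)"
```

```text
t [38.8  0.4 -0.6] w [-0.0001 -0.0004  0.0001] at [  52.8 -140.4   93.4] t 20.0 F [-3.5  0.8 -0.3]
```

Call:
{"name": "jog_arm", "arguments": {"increments": [{"tx": 10,"ty": 0,"tz": 0,"wx": 0,"wy": 0,"wz": 0,"gripper": 0},{"tx": 10,"ty": 40,"tz": 0,"wx": 0,"wy": 0,"wz": 0,"gripper": 0},{"tx": 10,"ty": 80,"tz": 0,"wx": 0,"wy": 0,"wz": 0,"gripper": 0},{"tx": 10,"ty": 120,"tz": 0,"wx": 0,"wy": 0,"wz": 0,"gripper": 0},{"tx": 10,"ty": 160,"tz": 0,"wx": 0,"wy": 0,"wz": 0,"gripper": 0}]}}

```text
time: 20.42
position: [0.5702, 0.0054, 0.0946]
tool_rot: [0.201, 3.132, 0.001]
ft_force: [0.8, -0.1, -0.1]
grip_width: 0.003
grip_force: 0.0
```

Call:
{"name": "jog_arm", "arguments": {"increments": [{"tx": 0,"ty": 40,"tz": 0,"wx": 0,"wy": 0,"wz": 0,"gripper": 0},{"tx": 0,"ty": 80,"tz": 0,"wx": 0,"wy": 0,"wz": 0,"gripper": 0},{"tx": 0,"ty": 115,"tz": 0,"wx": 0,"wy": 0,"wz": 0,"gripper": 0},{"tx": 0,"ty": 120,"tz": 0,"wx": 0,"wy": 0,"wz": 0,"gripper": 0},{"tx": 0,"ty": 120,"tz": 0,"wx": 0,"wy": 0,"wz": 0,"gripper": 0}]}}

```text
time: 20.83
position: [0.5849, 0.1273, 0.0941]
tool_rot: [0.189, 3.134, 0.003]
ft_force: [0.3, -0.2, -0.3]
grip_width: 0.004
grip_force: 0.0
```

Call:
{"name": "jog_arm", "arguments": {"increments": [{"tx": -1,"ty": 0,"tz": 0,"wx": 0,"wy": 0,"wz": 0,"gripper": 0},{"tx": -2,"ty": 0,"tz": 0,"wx": 0,"wy": 0,"wz": 0,"gripper": 0},{"tx": -3,"ty": 0,"tz": 0,"wx": 0,"wy": 0,"wz": 0,"gripper": 0},{"tx": -4,"ty": 0,"tz": 0,"wx": 0,"wy": 0,"wz": 0,"gripper": 0},{"tx": -5,"ty": 0,"tz": 0,"wx": 0,"wy": 0,"wz": 0,"gripper": 0}]}}

```text
time: 21.25
position: [0.5899, 0.121, 0.0937]
tool_rot: [0.202, 3.135, -0.0]
ft_force: [-0.6, -0.1, 0.1]
grip_width: 0.005
grip_force: 0.0
```

Call:
{"name": "jog_arm", "arguments": {"increments": [{"tx": -1,"ty": 0,"tz": 0,"wx": 0,"wy": 0,"wz": 0,"gripper": 0},{"tx": -2,"ty": 0,"tz": 0,"wx": 0,"wy": 0,"wz": 0,"gripper": 0},{"tx": -3,"ty": 0,"tz": 0,"wx": 0,"wy": 0,"wz": 0,"gripper": 0},{"tx": -4,"ty": 0,"tz": 0,"wx": 0,"wy": 0,"wz": 0,"gripper": 0},{"tx": -5,"ty": 0,"tz": 0,"wx": 0,"wy": 0,"wz": 0,"gripper": 0}]}}

```text
time: 21.67
position: [0.5942, 0.1218, 0.0932]
tool_rot: [-0.199, -3.134, 0.0]
ft_force: [-3.0, 0.1, 0.5]
grip_width: 0.005
grip_force: 1.2
```

Call:
{"name": "jog_arm", "arguments": {"increments": [{"tx": -1,"ty": 0,"tz": 0,"wx": 0,"wy": 0,"wz": 0,"gripper": 0},{"tx": -2,"ty": 0,"tz": 0,"wx": 0,"wy": 0,"wz": 0,"gripper": 0},{"tx": -3,"ty": 0,"tz": 0,"wx": 0,"wy": 0,"wz": 0,"gripper": 0},{"tx": -4,"ty": 0,"tz": 0,"wx": 0,"wy": 0,"wz": 0,"gripper": 0},{"tx": -4,"ty": 0,"tz": 0,"wx": 0,"wy": 0,"wz": 0,"gripper": 0}]}}

```text
time: 22.08
position: [0.5988, 0.1215, 0.0935]
tool_rot: [0.199, 3.135, 0.0]
ft_force: [-1.9, 0.1, -0.9]
grip_width: 0.004
grip_force: 0.9
```

```bash
python3 -c "
from h import *
goal(14,140,94)
d=vision.get_image('top');cv2.imwrite('pics/t3.png',cv2.resize(d['color'][145:325,210:425],None,fx=3.3,fy=3.3,interpolation=cv2.INTER_CUBIC))"
```

```text
t [43.  -0.  -0.5] w [0.0002 0.0003 0.0003] at [ 57.  140.   93.5] t 22.0833 F [-1.9 -0.2 -0.9]
```

View pics/t3.png

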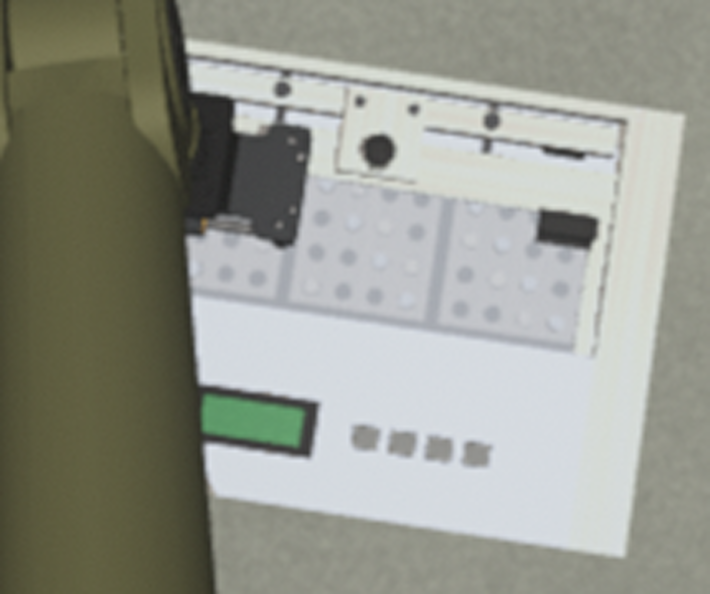

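The right pull is now near (567,229) and the cover's leading edge lies a few mm short of the bump near (565,152). I'll push the right end on, carefully.

Call:
{"name": "jog_arm", "arguments": {"increments": [{"tx": 10,"ty": 0,"tz": 0,"wx": 0,"wy": 0,"wz": 0,"gripper": 0},{"tx": 10,"ty": -40,"tz": 0,"wx": 0,"wy": 0,"wz": 0,"gripper": 0},{"tx": 10,"ty": -80,"tz": 0,"wx": 0,"wy": 0,"wz": 0,"gripper": 0},{"tx": 10,"ty": -120,"tz": 0,"wx": 0,"wy": 0,"wz": 0,"gripper": 0},{"tx": 10,"ty": -160,"tz": 0,"wx": 0,"wy": 0,"wz": 0,"gripper": 0}]}}

```text
time: 22.55
position: [0.5685, -0.0375, 0.0944]
tool_rot: [0.197, 3.132, 0.0]
ft_force: [1.8, -0.1, 0.6]
grip_width: 0.005
grip_force: 0.0
```

Call:
{"name": "jog_arm", "arguments": {"increments": [{"tx": 0,"ty": -40,"tz": 0,"wx": 0,"wy": 0,"wz": 0,"gripper": 0},{"tx": 0,"ty": -80,"tz": 0,"wx": 0,"wy": 0,"wz": 0,"gripper": 0},{"tx": 0,"ty": -115,"tz": 0,"wx": 0,"wy": 0,"wz": 0,"gripper": 0},{"tx": 0,"ty": -120,"tz": 0,"wx": 0,"wy": 0,"wz": 0,"gripper": 0},{"tx": -1,"ty": -120,"tz": 0,"wx": 0,"wy": 0,"wz": 0,"gripper": 0}]}}

```text
time: 22.97
position: [0.5536, -0.1593, 0.0944]
tool_rot: [0.209, 3.132, -0.002]
ft_force: [0.4, 1.1, 0.7]
grip_width: 0.004
grip_force: 0.0
```

Call:
{"name": "jog_arm", "arguments": {"increments": [{"tx": -1,"ty": 0,"tz": 0,"wx": 0,"wy": 0,"wz": 0,"gripper": 0},{"tx": -2,"ty": 0,"tz": 0,"wx": 0,"wy": 0,"wz": 0,"gripper": 0},{"tx": -3,"ty": 0,"tz": 0,"wx": 0,"wy": 0,"wz": 0,"gripper": 0},{"tx": -4,"ty": 0,"tz": 0,"wx": 0,"wy": 0,"wz": 0,"gripper": 0},{"tx": -5,"ty": 0,"tz": 0,"wx": 0,"wy": 0,"wz": 0,"gripper": 0}]}}

```text
time: 23.38
position: [0.5597, -0.1546, 0.0935]
tool_rot: [0.195, 3.135, 0.0]
ft_force: [0.8, -0.0, 0.3]
grip_width: 0.004
grip_force: 0.0
```

Call:
{"name": "jog_arm", "arguments": {"increments": [{"tx": -1,"ty": 0,"tz": 0,"wx": 0,"wy": 0,"wz": 0,"gripper": 0},{"tx": -2,"ty": 0,"tz": 0,"wx": 0,"wy": 0,"wz": 0,"gripper": 0},{"tx": -3,"ty": 0,"tz": 0,"wx": 0,"wy": 0,"wz": 0,"gripper": 0},{"tx": -4,"ty": 0,"tz": 0,"wx": 0,"wy": 0,"wz": 0,"gripper": 0},{"tx": -4,"ty": 0,"tz": 0,"wx": 0,"wy": 0,"wz": 0,"gripper": 0}]}}

```text
time: 23.8
position: [0.5626, -0.1561, 0.0932]
tool_rot: [-0.199, -3.134, -0.001]
ft_force: [-2.7, 1.1, 0.4]
grip_width: 0.007
grip_force: 1.4
```

```bash
python3 -c "
from h import *
goal(60,-140,94)"
```

```text
t [-3.7 -0.1 -0.8] w [ 0.0005 -0.0014  0.0003] at [  56.3 -139.9   93.2] t 23.8 F [-2.8  0.7  0.4]
```

Call:
{"name": "jog_arm", "arguments": {"increments": [{"tx": -1,"ty": 0,"tz": 0,"wx": 0,"wy": 0,"wz": 0,"gripper": 0},{"tx": -2,"ty": 0,"tz": 0,"wx": 0,"wy": 0,"wz": 0,"gripper": 0},{"tx": -3,"ty": 0,"tz": 0,"wx": 0,"wy": 0,"wz": 0,"gripper": 0},{"tx": -3,"ty": 0,"tz": 0,"wx": 0,"wy": 0,"wz": 0,"gripper": 0},{"tx": -3,"ty": 0,"tz": 0,"wx": 0,"wy": 0,"wz": 0,"gripper": 0}]}}

```text
time: 24.22
position: [0.5663, -0.1571, 0.0935]
tool_rot: [0.199, 3.135, -0.0]
ft_force: [-2.2, 1.0, -0.6]
grip_width: 0.006
grip_force: 0.8
```

```bash
python3 -c "
from h import *
goal(60,-140,94)"
```

```text
t [ 0.   0.4 -0.5] w [-0.0003  0.0003  0.0001] at [  60.  -140.4   93.5] t 24.2167 F [-2.3  0.7 -0.6]
```

Call:
{"name": "jog_arm", "arguments": {"increments": [{"tx": -1,"ty": 0,"tz": 0,"wx": 0,"wy": 0,"wz": 0,"gripper": 0},{"tx": -2,"ty": 0,"tz": 0,"wx": 0,"wy": 0,"wz": 0,"gripper": 0},{"tx": -2,"ty": 0,"tz": 0,"wx": 0,"wy": 0,"wz": 0,"gripper": 0},{"tx": -2,"ty": 0,"tz": 0,"wx": 0,"wy": 0,"wz": 0,"gripper": 0},{"tx": -2,"ty": 0,"tz": 0,"wx": 0,"wy": 0,"wz": 0,"gripper": 0}]}}

```text
time: 24.63
position: [0.5683, -0.1572, 0.0937]
tool_rot: [0.199, 3.135, -0.0]
ft_force: [-2.1, 0.9, -1.2]
grip_width: 0.009
grip_force: 0.8
```

```bash
python3 -c "
from h import *
goal(60,-140,94)"
```

```text
t [ 2.1  0.3 -0.3] w [-0.0001  0.0005  0.0002] at [  62.1 -140.3   93.7] t 24.6333 F [-2.2  0.6 -1.2]
```

Call:
{"name": "jog_arm", "arguments": {"increments": [{"tx": 10,"ty": 0,"tz": 0,"wx": 0,"wy": 0,"wz": 0,"gripper": 0},{"tx": 10,"ty": 40,"tz": 0,"wx": 0,"wy": 0,"wz": 0,"gripper": 0},{"tx": 10,"ty": 80,"tz": 0,"wx": 0,"wy": 0,"wz": 0,"gripper": 0},{"tx": 10,"ty": 120,"tz": 0,"wx": 0,"wy": 0,"wz": 0,"gripper": 0},{"tx": 10,"ty": 160,"tz": 0,"wx": 0,"wy": 0,"wz": 0,"gripper": 0}]}}

```text
time: 25.05
position: [0.5788, 0.0044, 0.0945]
tool_rot: [0.201, 3.132, 0.001]
ft_force: [0.7, -0.0, 0.9]
grip_width: 0.005
grip_force: 0.0
```

Call:
{"name": "jog_arm", "arguments": {"increments": [{"tx": 0,"ty": 40,"tz": 0,"wx": 0,"wy": 0,"wz": 0,"gripper": 0},{"tx": 0,"ty": 80,"tz": 0,"wx": 0,"wy": 0,"wz": 0,"gripper": 0},{"tx": 0,"ty": 115,"tz": 0,"wx": 0,"wy": 0,"wz": 0,"gripper": 0},{"tx": 0,"ty": 120,"tz": 0,"wx": 0,"wy": 0,"wz": 0,"gripper": 0},{"tx": 0,"ty": 120,"tz": 0,"wx": 0,"wy": 0,"wz": 0,"gripper": 0}]}}

```text
time: 25.47
position: [0.5935, 0.1263, 0.094]
tool_rot: [0.189, 3.134, 0.003]
ft_force: [-0.2, -0.0, -0.3]
grip_width: 0.002
grip_force: 0.0
```

Call:
{"name": "jog_arm", "arguments": {"increments": [{"tx": -1,"ty": 0,"tz": 0,"wx": 0,"wy": 0,"wz": 0,"gripper": 0},{"tx": -2,"ty": 0,"tz": 0,"wx": 0,"wy": 0,"wz": 0,"gripper": 0},{"tx": -3,"ty": 0,"tz": 0,"wx": 0,"wy": 0,"wz": 0,"gripper": 0},{"tx": -4,"ty": 0,"tz": 0,"wx": 0,"wy": 0,"wz": 0,"gripper": 0},{"tx": -5,"ty": 0,"tz": 0,"wx": 0,"wy": 0,"wz": 0,"gripper": 0}]}}

```text
time: 25.88
position: [0.5988, 0.1198, 0.0937]
tool_rot: [0.202, 3.135, -0.0]
ft_force: [0.1, 1.0, -1.5]
grip_width: 0.002
grip_force: 0.0
```

Call:
{"name": "jog_arm", "arguments": {"increments": [{"tx": -1,"ty": 0,"tz": 0,"wx": 0,"wy": 0,"wz": 0,"gripper": 0},{"tx": -2,"ty": 0,"tz": 0,"wx": 0,"wy": 0,"wz": 0,"gripper": 0},{"tx": -3,"ty": 0,"tz": 0,"wx": 0,"wy": 0,"wz": 0,"gripper": 0},{"tx": -4,"ty": 0,"tz": 0,"wx": 0,"wy": 0,"wz": 0,"gripper": 0},{"tx": -4,"ty": 0,"tz": 0,"wx": 0,"wy": 0,"wz": 0,"gripper": 0}]}}

```text
time: 26.3
position: [0.602, 0.1206, 0.0932]
tool_rot: [-0.199, -3.134, 0.001]
ft_force: [-2.9, -0.4, 0.8]
grip_width: 0.001
grip_force: 1.4
```

```bash
python3 -c "
from h import *
goal(60,140,94)"
```

```text
t [ 0.3  0.4 -0.8] w [-0.0005 -0.0012  0.0002] at [ 60.3 139.6  93.2] t 26.3 F [-2.8 -0.7  0.8]
```

Call:
{"name": "jog_arm", "arguments": {"increments": [{"tx": -1,"ty": 0,"tz": 0,"wx": 0,"wy": 0,"wz": 0,"gripper": 0},{"tx": -2,"ty": 0,"tz": 0,"wx": 0,"wy": 0,"wz": 0,"gripper": 0},{"tx": -3,"ty": 0,"tz": 0,"wx": 0,"wy": 0,"wz": 0,"gripper": 0},{"tx": -3,"ty": 0,"tz": 0,"wx": 0,"wy": 0,"wz": 0,"gripper": 0},{"tx": -3,"ty": 0,"tz": 0,"wx": 0,"wy": 0,"wz": 0,"gripper": 0}]}}

```text
time: 26.72
position: [0.6053, 0.1206, 0.0933]
tool_rot: [-0.199, -3.135, -0.0]
ft_force: [-2.8, -0.0, -1.2]
grip_width: 0.006
grip_force: 1.3
```

```bash
python3 -c "
from h import *
goal(60,140,94)"
```

```text
t [ 3.6  0.  -0.7] w [ 0.0001 -0.0004  0.0003] at [ 63.6 140.   93.3] t 26.7167 F [-2.7 -0.4 -1.2]
```

Call:
{"name": "jog_arm", "arguments": {"increments": [{"tx": -1,"ty": 0,"tz": 0,"wx": 0,"wy": 0,"wz": 0,"gripper": 0},{"tx": -2,"ty": 0,"tz": 0,"wx": 0,"wy": 0,"wz": 0,"gripper": 0},{"tx": -2,"ty": 0,"tz": 0,"wx": 0,"wy": 0,"wz": 0,"gripper": 0},{"tx": -2,"ty": 0,"tz": 0,"wx": 0,"wy": 0,"wz": 0,"gripper": 0},{"tx": -2,"ty": 0,"tz": 0,"wx": 0,"wy": 0,"wz": 0,"gripper": 0}]}}

```text
time: 27.13
position: [0.6058, 0.1207, 0.0933]
tool_rot: [-0.198, -3.132, -0.0]
ft_force: [-7.2, 0.5, 1.4]
grip_width: 0.004
grip_force: 3.4
```

```bash
python3 -c "
from h import *
goal(60,140,94)"
```

```text
t [ 4.  -0.1 -0.7] w [-0.0001 -0.0037  0.0007] at [ 64.  140.1  93.3] t 27.1333 F [-7.2 -0.4  1.4]
```

The left end stalled at x=64, against the bump. Now the right end goes home.

Call:
{"name": "jog_arm", "arguments": {"increments": [{"tx": 10,"ty": 0,"tz": 0,"wx": 0,"wy": 0,"wz": 0,"gripper": 0},{"tx": 10,"ty": -40,"tz": 0,"wx": 0,"wy": 0,"wz": 0,"gripper": 0},{"tx": 10,"ty": -80,"tz": 0,"wx": 0,"wy": 0,"wz": 0,"gripper": 0},{"tx": 10,"ty": -120,"tz": 0,"wx": 0,"wy": 0,"wz": 0,"gripper": 0},{"tx": 10,"ty": -160,"tz": 0,"wx": 0,"wy": 0,"wz": 0,"gripper": 0}]}}

```text
time: 27.55
position: [0.5783, -0.0391, 0.0946]
tool_rot: [0.197, 3.131, -0.0]
ft_force: [0.6, -0.8, -1.4]
grip_width: 0.003
grip_force: 0.0
```

Call:
{"name": "jog_arm", "arguments": {"increments": [{"tx": 0,"ty": -40,"tz": 0,"wx": 0,"wy": 0,"wz": 0,"gripper": 0},{"tx": 0,"ty": -80,"tz": 0,"wx": 0,"wy": 0,"wz": 0,"gripper": 0},{"tx": 0,"ty": -115,"tz": 0,"wx": 0,"wy": 0,"wz": 0,"gripper": 0},{"tx": 0,"ty": -120,"tz": 0,"wx": 0,"wy": 0,"wz": 0,"gripper": 0},{"tx": 0,"ty": -120,"tz": 0,"wx": 0,"wy": 0,"wz": 0,"gripper": 0}]}}

```text
time: 27.97
position: [0.5622, -0.1609, 0.0946]
tool_rot: [0.209, 3.131, -0.004]
ft_force: [-0.1, 0.4, 0.6]
grip_width: 0.01
grip_force: 0.0
```

Call:
{"name": "jog_arm", "arguments": {"increments": [{"tx": -1,"ty": 0,"tz": 0,"wx": 0,"wy": 0,"wz": 0,"gripper": 0},{"tx": -2,"ty": 0,"tz": 0,"wx": 0,"wy": 0,"wz": 0,"gripper": 0},{"tx": -3,"ty": 0,"tz": 0,"wx": 0,"wy": 0,"wz": 0,"gripper": 0},{"tx": -4,"ty": 0,"tz": 0,"wx": 0,"wy": 0,"wz": 0,"gripper": 0},{"tx": -5,"ty": 0,"tz": 0,"wx": 0,"wy": 0,"wz": 0,"gripper": 0}]}}

```text
time: 28.38
position: [0.5677, -0.1556, 0.0935]
tool_rot: [0.196, 3.135, 0.0]
ft_force: [-0.3, -0.5, 0.3]
grip_width: 0.008
grip_force: 0.0
```

```bash
python3 -c "
from h import *
goal(60,-140,94)"
```

```text
t [ 1.2 -1.2 -0.5] w [0.0003 0.0002 0.0024] at [  61.2 -138.8   93.5] t 28.3833 F [-0.3 -0.5  0.3]
```

Call:
{"name": "jog_arm", "arguments": {"increments": [{"tx": -1,"ty": 0,"tz": 0,"wx": 0,"wy": 0,"wz": 0,"gripper": 0},{"tx": -2,"ty": 0,"tz": 0,"wx": 0,"wy": 0,"wz": 0,"gripper": 0},{"tx": -3,"ty": 0,"tz": 0,"wx": 0,"wy": 0,"wz": 0,"gripper": 0},{"tx": -4,"ty": 0,"tz": 0,"wx": 0,"wy": 0,"wz": 0,"gripper": 0},{"tx": -4,"ty": 0,"tz": 0,"wx": 0,"wy": 0,"wz": 0,"gripper": 0}]}}

```text
time: 28.8
position: [0.5693, -0.157, 0.093]
tool_rot: [-0.199, -3.131, -0.002]
ft_force: [-5.4, 1.7, 2.6]
grip_width: 0.003
grip_force: 2.8
```

```bash
python3 -c "
from h import *
goal(60,-140,94)"
```

```text
t [ 3.  -0.1 -1. ] w [ 0.0008 -0.0043  0.0002] at [  63.  -139.9   93. ] t 28.8 F [-5.6  1.   2.6]
```

Call:
{"name": "jog_arm", "arguments": {"increments": [{"tx": -0.5,"ty": 0,"tz": 0,"wx": 0,"wy": 0,"wz": 0,"gripper": 0},{"tx": -1,"ty": 0,"tz": 0,"wx": 0,"wy": 0,"wz": 0,"gripper": 0},{"tx": -1.5,"ty": 0,"tz": 0,"wx": 0,"wy": 0,"wz": 0,"gripper": 0},{"tx": -1.5,"ty": 0,"tz": 0,"wx": 0,"wy": 0,"wz": 0,"gripper": 0},{"tx": -1.5,"ty": 0,"tz": 0,"wx": 0,"wy": 0,"wz": 0,"gripper": 0}]}}

```text
time: 29.22
position: [0.5695, -0.1571, 0.0928]
tool_rot: [-0.199, -3.128, -0.002]
ft_force: [-8.3, 2.2, 4.6]
grip_width: 0.008
grip_force: 4.2
```

```bash
python3 -c "
from h import *
goal(60,-140,94)"
```

```text
t [ 3.3  0.  -1.2] w [ 0.0011 -0.0069 -0.0001] at [  63.3 -140.    92.8] t 29.2167 F [-8.5  1.2  4.6]
```

Call:
{"name": "jog_arm", "arguments": {"increments": [{"tx": -0.5,"ty": 0,"tz": 0,"wx": 0,"wy": 0,"wz": 0,"gripper": 0},{"tx": -1,"ty": 0,"tz": 0,"wx": 0,"wy": 0,"wz": 0,"gripper": 0},{"tx": -1.5,"ty": 0,"tz": 0,"wx": 0,"wy": 0,"wz": 0,"gripper": 0},{"tx": -1.5,"ty": 0,"tz": 0,"wx": 0,"wy": 0,"wz": 0,"gripper": 0},{"tx": -1.5,"ty": 0,"tz": 0,"wx": 0,"wy": 0,"wz": 0,"gripper": 0}]}}

```text
time: 29.63
position: [0.5699, -0.1572, 0.0927]
tool_rot: [-0.199, -3.126, -0.003]
ft_force: [-10.7, 1.9, 6.1]
grip_width: 0.004
grip_force: 5.6
```

```bash
python3 -c "
from h import *
goal(60,-140,94)"
```

```text
t [ 3.6  0.1 -1.3] w [ 0.0013 -0.0093 -0.0002] at [  63.6 -140.1   92.7] t 29.6333 F [-10.9   0.5   6.1]
```

Call:
{"name": "jog_arm", "arguments": {"increments": [{"tx": 8,"ty": 0,"tz": 0,"wx": 0,"wy": 0,"wz": 0,"gripper": 0},{"tx": 12,"ty": 0,"tz": -25,"wx": 0,"wy": 0,"wz": 0,"gripper": 0},{"tx": 12,"ty": 0,"tz": -50,"wx": 0,"wy": 0,"wz": 0,"gripper": 0},{"tx": 12,"ty": 0,"tz": -70,"wx": 0,"wy": 0,"wz": 0,"gripper": 0},{"tx": 12,"ty": 0,"tz": -70,"wx": 0,"wy": 0,"wz": 0,"gripper": 0}]}}

```text
time: 30.05
position: [0.5654, -0.1575, 0.1686]
tool_rot: [0.199, 3.125, -0.001]
ft_force: [1.5, -0.4, -0.4]
grip_width: 0.007
grip_force: 0.0
```

```bash
python3 - <<'E'
from h import *
goal(100,0,150)
d=vision.get_image('top');cv2.imwrite('pics/t4.png',cv2.resize(d['color'][145:325,210:425],None,fx=3.3,fy=3.3,interpolation=cv2.INTER_CUBIC))
for u,v in [(324.8,190.7)]: print((C.inv().apply(atz(d,u,v,.132)-O)*1e3).round(1))
goal(100,0,150)
E
```

```text
t [-40.6 141.   18.9] w [-0.0003  0.01   -0.0002] at [  59.2 -141.   168.6] t 30.05 F [ 1.5 -0.2 -0.4]
[ 97.6   1.1 132. ]
t [-41.8 140.7  16.6] w [-0.0001  0.0069 -0.    ] at [  58.1 -140.7  166.4] t 30.1 F [-0.2  0.3 -1. ]
```

View pics/t4.png

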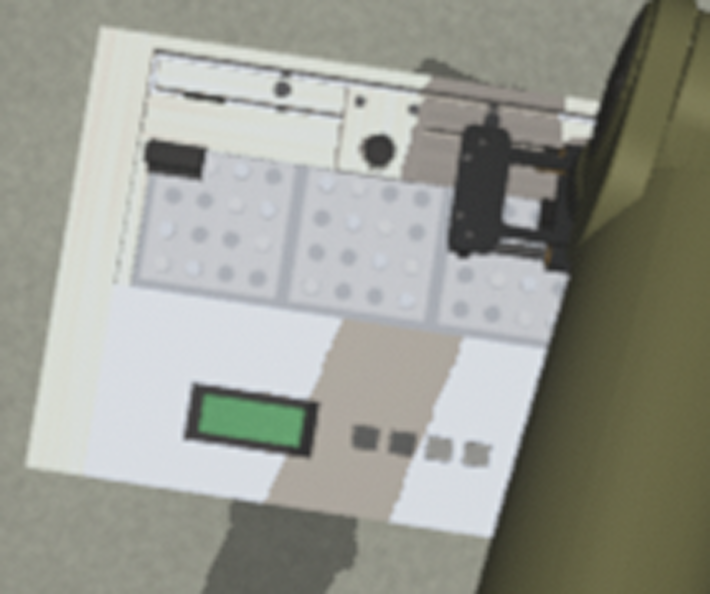

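The cover now lies right up to the left bump at (205,97), and the pin head is at (379,151). I'll go over the pin.

Call:
{"name": "jog_arm", "arguments": {"increments": [{"tx": -10,"ty": 34,"tz": 4,"wx": 0,"wy": 0.005,"wz": 0,"gripper": 0},{"tx": -20,"ty": 68,"tz": 8,"wx": 0,"wy": 0.005,"wz": 0,"gripper": 0},{"tx": -30,"ty": 102,"tz": 12,"wx": 0,"wy": 0.005,"wz": 0,"gripper": 0},{"tx": -41,"ty": 138,"tz": 14,"wx": 0,"wy": 0.005,"wz": 0,"gripper": 0},{"tx": -41,"ty": 140,"tz": 16,"wx": 0,"wy": 0.005,"wz": 0,"gripper": 0}]}}

```text
time: 30.52
position: [0.6224, -0.0121, 0.1456]
tool_rot: [-0.182, -3.131, -0.009]
ft_force: [-0.3, 1.6, -0.1]
grip_width: 0.003
grip_force: 0.0
```

Call:
{"name": "jog_arm", "arguments": {"increments": [{"tx": 0,"ty": 0,"tz": 2,"wx": 0,"wy": 0,"wz": 0,"gripper": 0},{"tx": 0,"ty": 0,"tz": 4,"wx": 0,"wy": 0,"wz": 0,"gripper": 0},{"tx": 0,"ty": 0,"tz": 6,"wx": 0,"wy": 0,"wz": 0,"gripper": 0},{"tx": 0,"ty": 0,"tz": 8,"wx": 0,"wy": 0,"wz": 0,"gripper": 0},{"tx": 0,"ty": 0,"tz": 8,"wx": 0,"wy": 0,"wz": 0,"gripper": 0}]}}

```text
time: 30.93
position: [0.6199, -0.0244, 0.1391]
tool_rot: [-0.203, -3.129, 0.0]
ft_force: [-1.4, 0.6, -0.7]
grip_width: 0.003
grip_force: 0.0
```

```bash
python3 -c "
from h import *
goal(99,0.5,120)"
```

```text
t [-2.7  2.5 19.1] w [-0.0004 -0.0055 -0.0024] at [ 96.4  -2.  139.1] t 30.9333 F [-1.5  0.4 -0.7]
```

Call:
{"name": "jog_arm", "arguments": {"increments": [{"tx": -2.5,"ty": 2,"tz": 0,"wx": 0,"wy": -0.005,"wz": 0,"gripper": 0},{"tx": -2.5,"ty": 2,"tz": 2,"wx": 0,"wy": -0.005,"wz": 0,"gripper": 0},{"tx": -2.5,"ty": 2,"tz": 4,"wx": 0,"wy": -0.005,"wz": 0,"gripper": 0},{"tx": -2.5,"ty": 2,"tz": 6,"wx": 0,"wy": -0.005,"wz": 0,"gripper": 0},{"tx": -2.5,"ty": 2,"tz": 8,"wx": 0,"wy": -0.005,"wz": 0,"gripper": 0}]}}

```text
time: 31.35
position: [0.6232, -0.021, 0.1316]
tool_rot: [0.199, 3.135, 0.0]
ft_force: [-1.2, 0.3, 3.3]
grip_width: 0.005
grip_force: 1.9
```

Call:
{"name": "jog_arm", "arguments": {"increments": [{"tx": 0,"ty": 0,"tz": 2,"wx": 0,"wy": 0,"wz": 0,"gripper": 0},{"tx": 0,"ty": 0,"tz": 4,"wx": 0,"wy": 0,"wz": 0,"gripper": 0},{"tx": 0,"ty": 0,"tz": 5,"wx": 0,"wy": 0,"wz": 0,"gripper": 0},{"tx": 0,"ty": 0,"tz": 6,"wx": 0,"wy": 0,"wz": 0,"gripper": 0},{"tx": 0,"ty": 0,"tz": 6,"wx": 0,"wy": 0,"wz": 0,"gripper": 0}]}}

```text
time: 31.77
position: [0.6232, -0.021, 0.1255]
tool_rot: [0.199, 3.135, 0.0]
ft_force: [-1.1, -0.8, 2.2]
grip_width: 0.005
grip_force: 1.3
```

```bash
python3 -c "
from h import *
goal(99,0.5,120)"
```

```text
t [ 0.3 -1.3  5.5] w [0.     0.0002 0.0002] at [ 99.3   1.8 125.5] t 31.7667 F [-1.  -0.9  2.2]
```

Call:
{"name": "jog_arm", "arguments": {"increments": [{"tx": 0,"ty": 0,"tz": 1,"wx": 0,"wy": 0,"wz": 0,"gripper": 0},{"tx": 0,"ty": 0,"tz": 2,"wx": 0,"wy": 0,"wz": 0,"gripper": 0},{"tx": 0,"ty": 0,"tz": 3,"wx": 0,"wy": 0,"wz": 0,"gripper": 0},{"tx": 0,"ty": 0,"tz": 4,"wx": 0,"wy": 0,"wz": 0,"gripper": 0},{"tx": 0,"ty": 0,"tz": 4,"wx": 0,"wy": 0,"wz": 0,"gripper": 0}]}}

```text
time: 32.18
position: [0.6232, -0.0209, 0.1213]
tool_rot: [0.199, 3.135, -0.0]
ft_force: [-0.5, -0.5, 1.6]
grip_width: 0.004
grip_force: 1.2
```

Call:
{"name": "jog_arm", "arguments": {"increments": [{"tx": 0,"ty": 0,"tz": 1,"wx": 0,"wy": 0,"wz": 0,"gripper": 0},{"tx": 0,"ty": 0,"tz": 2,"wx": 0,"wy": 0,"wz": 0,"gripper": 0},{"tx": 0,"ty": 0,"tz": 3,"wx": 0,"wy": 0,"wz": 0,"gripper": 0},{"tx": 0,"ty": 0,"tz": 3,"wx": 0,"wy": 0,"wz": 0,"gripper": 0},{"tx": 0,"ty": 0,"tz": 3,"wx": 0,"wy": 0,"wz": 0,"gripper": 0}]}}

```text
time: 32.6
position: [0.6234, -0.021, 0.1204]
tool_rot: [0.199, 3.135, 0.001]
ft_force: [-4.7, -0.5, 12.0]
grip_width: 0.005
grip_force: 6.0
```

```bash
python3 -c "
from h import *
goal(99,0.5,120)"
```

```text
t [ 0.4 -1.3  0.4] w [0.0006 0.0007 0.    ] at [ 99.4   1.8 120.4] t 32.6 F [-4.6 -1.1 12. ]
```

The pin bottomed at z=120.4, about 12 mm down. I'll lift clear and check.

Call:
{"name": "jog_arm", "arguments": {"increments": [{"tx": 0,"ty": 0,"tz": -10,"wx": 0,"wy": 0,"wz": 0,"gripper": 0},{"tx": 0,"ty": 0,"tz": -40,"wx": 0,"wy": 0,"wz": 0,"gripper": 0},{"tx": 0,"ty": 0,"tz": -75,"wx": 0,"wy": 0,"wz": 0,"gripper": 0},{"tx": 30,"ty": 20,"tz": -100,"wx": 0,"wy": 0,"wz": 0,"gripper": 0},{"tx": 60,"ty": 40,"tz": -120,"wx": 0,"wy": 0,"wz": 0,"gripper": 0}]}}

```text
time: 33.02
position: [0.5707, 0.0236, 0.2393]
tool_rot: [0.206, 3.132, -0.002]
ft_force: [0.6, 0.8, -0.1]
grip_width: 0.003
grip_force: 0.0
```

Call:
{"name": "jog_arm", "arguments": {"increments": [{"tx": 0,"ty": 35,"tz": 0,"wx": 0,"wy": 0,"wz": 0,"gripper": 0},{"tx": 0,"ty": 70,"tz": 0,"wx": 0,"wy": 0,"wz": 0,"gripper": 0},{"tx": 0,"ty": 105,"tz": 0,"wx": 0,"wy": 0,"wz": 0,"gripper": 0},{"tx": 0,"ty": 140,"tz": 0,"wx": 0,"wy": 0,"wz": 0,"gripper": 0},{"tx": 0,"ty": 140,"tz": 0,"wx": 0,"wy": 0,"wz": 0,"gripper": 0}]}}

```text
time: 33.43
position: [0.5863, 0.1748, 0.2368]
tool_rot: [-0.18, -3.135, -0.008]
ft_force: [-1.2, 1.5, 0.1]
grip_width: 0.005
grip_force: 0.0
```

```bash
python3 - <<'E'
from h import *
d=vision.get_image('side');cv2.imwrite('pics/s5.png',cv2.resize(d['color'][160:340,240:440],None,fx=3.3,fy=3.3,interpolation=cv2.INTER_CUBIC))
goal(0,0,0)
E
```

```text
t [  40.  -186.8  236.4] w [ 0.0016 -0.0015  0.0086] at [ 38.8 186.8 236.7] t 33.4833 F [-0.8 -0.5 -0.5]
```

View pics/s5.png

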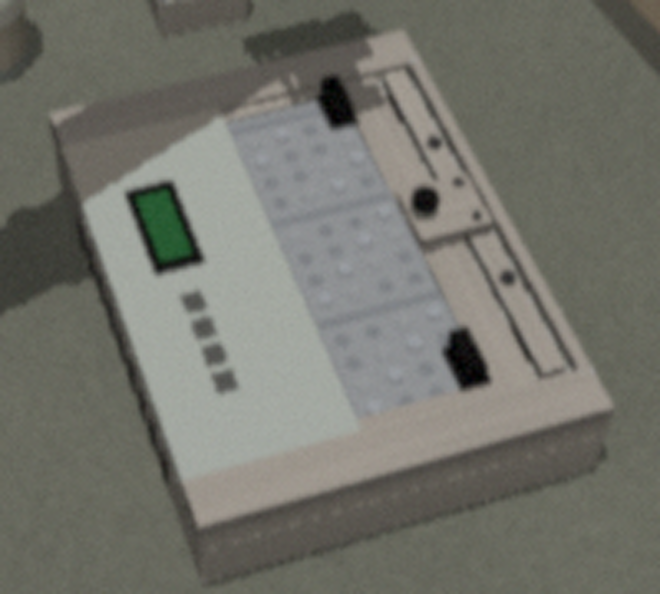

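The cover is square against the stop, with its pulls at (337,102) and (466,358). The pin head sits low at (425,200), and the arm is clear.

```bash
python3 -c "
from h import *
print(ctrl.close_job())"
```

```text
the job is handed in; nothing more can be done
None
```

The job is handed in: the cover is shut against the end stop, the locking pin is about 12 mm down, and the arm never went near the jar, tip box or tube rack; the hand-in returned no verdict.

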